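# Fetch the breaker enclosure from the back of the counter shelf

### The arm

A 6-joint arm with a two-finger parallel gripper is mounted at the origin on the work surface. World frame = base frame: x ahead of the robot, y to its left, z up, the work surface at z = 0. Lengths are in m, angles in rad, forces in N, time in s.
With the tool pointing down it reaches from about 0.35 to 0.975 m from the base axis. Payload 17.4 kg.
Tool frame: the origin (TCP) lies on the centre line of the jaws, within the pads' length; the fingertips stand 14 mm ahead of it and the grasp point (between the pads) lies 5 mm behind it; z points along the fingers, y is the line along which they close (so a half turn about z gives the same grasp; the last joint's range is limited). The gripper opens to 85 mm and grips with 20 to 120 N. Pads are 22 mm wide; open, the fingers measure 114 mm over their backs; the gripper's body (76 mm by 85 mm) begins 54 mm behind the grasp point. The pads swing forward as they close: fully open they stand 13 mm farther back than shut.
Start: joints at [-1.263, 0.116, 1.442, -0, 1.584, -0.038], TCP at [0.229, -0.635, 0.213] pointing down, gripper open.
Joint ranges: [-2.83, 2.83], [-0.83, 2.19], [0.07, 2.5], [-1.14, 4.28], [0.01, 3], [-2.97, 2.97]. Speed limits (rad/s): [1.89, 1.89, 2.22, 3.14, 3.14, 3.14].

### API

Orientations are given as a unit quaternion [x, y, z, w].
In Python, from cell import env gives the robot as it stands.
- The arm moves only by the shell command python3 -m inch 'ROWS'. ROWS is a JSON object of lists of equal length, an entry for each row: "linear": the shift along the tool's x, y, z in m, a list of three; "spin": the turn about the tool's z in rad; "jaw": the gripper command: -1 is fully open, 1 is shut, values between are in proportion. A call has 1 to 5 rows; each row shifts and turns the commanded pose from where the row before left it, along the tool's axes as they then stand; what a row does not reach is not made up. A row lasts 1/8 s, in which the tool goes at most 62.5 mm and 10.7 degrees, less where a joint would pass 70% of its speed; a pose out of reach is approached as far as the arm can. A call with a gripper value outside its range is refused whole. The fingers move at their own pace and stop on an object; the grip force is fixed at half the most. Time passes only in rows, so rows that do not move let the fingers close. It gives the time, the measured TCP pose, the force, the opening and the grip force at its end, in the units of the state.
- env.observe(): the state, without advancing time (a new reading comes with each control period).
- env.get_image(name): name is "scene" or "top"; returns a dict with "pixels" (384x512x3 uint8, red, green, blue), "z_map" (384x512 float32, m along the optical axis (not along the pixel's ray), 0 where there is no reading), "K" (3x3 intrinsics, pixels), "k1" (the pictures are not rectified: a ray, as slopes to the right and down, at radius r is drawn at 1 + k1 r^2 times it, then the intrinsics apply), "rvec" (rotation vector, rad) and "tvec" (3), from world to camera coordinates, as OpenCV has them. Camera axes: x right, y down, z forward; pixel columns grow to the right and rows downward; lengths in m; the calibration is good to about 2 mm. A picture is of the moment at which its call begins.
- env.close_job(): hands the job in; it is judged then, once.
The state is a dict: "t": time; "joints": joint angles; "qvel": joint speeds; "joint_torque": joint torques, N m; "tcp_pos": TCP position; "tool_rot": TCP orientation; "force": force on the tool from outside, world axes, zero at the start; "moment": the same for the moment, N m; "opening": finger opening in m; "grip_force": force on a finger pad.
Only numpy, scipy, OpenCV 4.12 (cv2) and the standard library are available. Lean on these libraries where they do the work, as an engineer would, in place of code of your own. Each camera call takes 0.05 s, during which the arm holds its last target. There are 200 camera calls.

### The job

A customer wants the small breaker enclosure that lies at the back of the counter shelf, under the round junction box and behind the two upright blue plugs. First clear the two plugs (standing upright) and the round junction box into the shallow grey tray; then lay the enclosure in the deep black tote, window up. Finally put the round box down flat on the shelf where the enclosure lay and stand each plug back where it stood; set everything down gently, keep the plugs upright, and leave the other stock on the shelf alone.

Things in the scene. Friction and masses are not known exactly. Their poses are not given: they have to be found in the camera images.
- plug_c (a point): The smaller of the two blue-and-white plugs standing at the front of the shelf (left or right varies): 134 mm tall, round, collar 51 mm across 44 to 54 mm up, foot 44 mm across, 140 g; its top 30 mm is a black cable gland 30 mm across, to grip. Point: its centre, 67 mm above the foot; z up along it.
- connector_c (a point): The larger one: 150 mm tall, round, collar 59 mm across 62 to 70 mm up, foot 54 mm across, 200 g, a blue flap low on its -x side out to 35 mm from the axis (roughly towards the robot); top 34 mm is a black gland 36 mm across, to grip. The plugs' axes start about 66 mm apart. Point: its centre, 75 mm above the foot; z up along it.
- round_box_c (a point): Round light grey junction box, 60 mm across, 42 mm tall, lid with two screws on top, 80 g; starts lying on top of the middle of the enclosure. The point is its centre, 21 mm above its underside; z is up through the lid.
- enclosure_c (a point): Small white breaker enclosure lying on its back, grey window on top: 58 mm along its x, 130 mm along its y, 60 mm tall, 280 g. Starts at the back of the shelf, long side parallel to the shelf's front, less than 20 mm behind the plugs. The point is its centre, 30 mm above its underside; z is up through the window.
- rear_place (a point): Spot on the shelf's deck, 25 mm above the counter, where the enclosure's middle lies at the start (within 3 mm). x to the shelf's back, y along it to the left; the shelf is fixed. Deck: 105 mm in front of this point to 85 mm behind it, 180 mm to either side. Front rail rises 15 mm above the deck, wires at back and ends 63 mm.
- tray: Shallow grey stock tray, 180 mm along its x, 280 mm along its y, 35 mm tall, walls and floor 4 mm thick, fixed to the counter; on the robot's left or right, opposite the tote. The origin is the centre of its underside, z up.
- tote: Deep black order tote, 180 mm along its x, 280 mm along its y, 85 mm tall, walls and floor 4 mm thick, fixed to the counter, empty. The origin is the centre of its underside, z up.
- square_box: Light grey square junction box, 70 x 70 x 45 mm tall, other stock lying at the left end of the shelf, not to be disturbed. Origin at the centre of its underside.
- switch: White square surface switch with a rocker, 70 (x) x 66 (y) x 58 mm tall, other stock lying at the right end of the shelf, not to be disturbed. Origin at the centre of its underside.

How it is judged:
By the outcome, as a careful person would: the job done as asked, in the order asked, and still so for the second after the job is handed in, with the robot touching nothing.
It also fails if it takes over 139 s, if anything falls off the work surface, if the arm or the gripper's body presses on something with over 40 N, if the wrist force passes 120 N, or if a joint passes its speed limit or range.

## Working session

There is one attempt and no reset: what is moved stays moved. The work goes in short steps, Python scripts to look and compute and a shell command to move; the robot and the scene stay as the last step left them, time stands still between calls to the robot, and variables do not carry over. Pictures are saved under pics/ and viewed, at most 14 in all, crops included, and the job is handed in when it is done.

```bash
ls; mkdir -p pics; cat > h.py <<'E'
import numpy as np, cv2
from cell import env
from scipy.spatial.transform import Rotation as R
def shot(name,fn=None):
    im=env.get_image(name)
    if fn: cv2.imwrite('pics/'+fn,im['pixels'][:,:,::-1])
    return im
def ray(im,uv):
    K=np.array(im['K']);uv=np.atleast_2d(uv).astype(float)
    d=np.c_[(uv[:,0]-K[0,2])/K[0,0],(uv[:,1]-K[1,2])/K[1,1]]
    s=d.copy()
    for _ in range(20): s=d/(1+im['k1']*(s**2).sum(1,keepdims=True))
    return np.c_[s,np.ones(len(s))]
def cam(im):
    Rm=cv2.Rodrigues(np.array(im['rvec'],float))[0];return Rm,np.array(im['tvec']).ravel()
def onz(im,uv,z):
    Rm,t=cam(im);d=ray(im,uv)@Rm;c=-Rm.T@t
    return c+d*((z-c[2])/d[:,2:3])
def cloud(im):
    v,u=np.mgrid[:384,:512];uv=np.c_[u.ravel(),v.ravel()]
    Rm,t=cam(im);z=im['z_map'].ravel()
    P=(ray(im,uv)*z[:,None]-t)@Rm;P[z==0]=np.nan
    return P.reshape(384,512,3)
E
python3 - <<'E'
from h import *
for n in('scene','top'):
    im=shot(n,n+'0.png');Rm,t=cam(im);print(n,-Rm.T@t,Rm[2],np.array(im['K'])[0,0],im['k1'])
    np.save(n+'0.npy',cloud(im))
s=env.observe();print(s)
E
```

```text
pics
scene [1.27463876e+00 7.83645475e-04 9.51275266e-01] [-0.64230993 -0.01244265 -0.766344  ] 439.5363386202956 0.007927777012605584
top [0.42805981 0.01505008 0.93167005] [ 0.12914535 -0.00505886 -0.99161277] 399.3805774049494 -0.1410538214162642
{'t': 0.1, 'joints': array([-1.26278841e+00,  1.16448715e-01,  1.44219795e+00, -4.04299100e-05,
        1.58399470e+00, -3.77977364e-02]), 'qvel': array([ 0.00106589, -0.00175991,  0.00022257,  0.00086402,  0.00098716,
        0.00088551]), 'joint_torque': array([ 3.04603731e-03, -7.33666277e+01, -6.33787036e+01, -9.18717569e-05,
        5.29486526e-03, -1.48418655e-05]), 'tcp_pos': array([ 0.22871895, -0.63486989,  0.21272911]), 'tool_rot': array([ 9.85089417e-01,  1.72042337e-01, -9.06568931e-05, -5.16854444e-04]), 'force': array([-0.14777212, -0.36320149,  0.54592235]), 'moment': array([-0.04358932,  0.02171863,  0.03328818]), 'grip_force': 0.0, 'opening': 0.08546187418947793}
```

View pics/scene0.png

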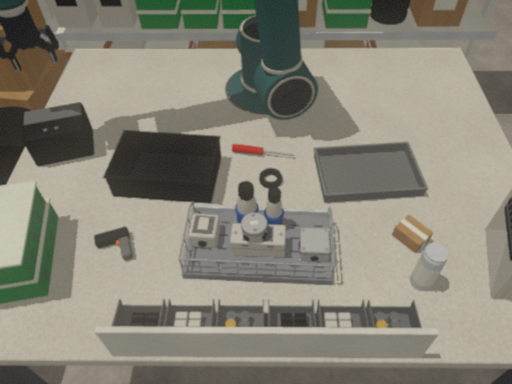

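View pics/top0.png

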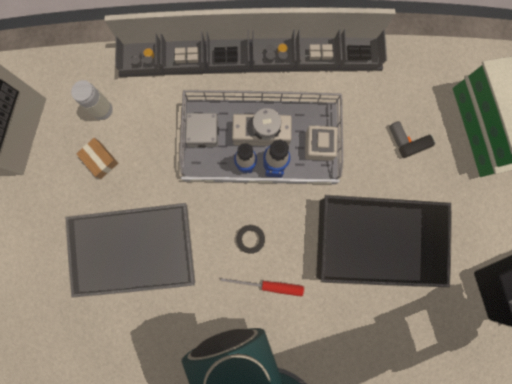

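The scene view shows the tote at (165,165), the tray at (370,170), and the shelf at (258,240). On the shelf, the larger plug is at (247,195), the smaller plug at (274,200) and the round box at (254,227). In the top view (up is +x, left is +y) the glands are at (246,150) and (280,147), the round box at (266,122), the tray at (130,250) and the tote at (385,240).

```bash
cat > m.py <<'E'
from h import *
def rect(P,m):
    r=cv2.minAreaRect(P[m][:,:2].astype(np.float32));b=cv2.boxPoints(r);return np.round(r[0],4),np.round(r[1],4),round(r[2],2)
T=np.load('top0.npy');S=np.load('scene0.npy')
for n,P in(('top',T),('scene',S)):
    x,y,z=P[...,0],P[...,1],P[...,2]
    print(n,'counter z',np.nanmedian(z[(x>.3)&(x<.45)&(abs(y)<.1)]))
    reg=(x>.45)&(x<.8)&(abs(y)<.25)
    for lo,hi in((.145,.19),(.11,.14),(.075,.095),(.06,.075),(.02,.03)):
        m=(reg&(z>lo)&(z<hi)).astype(np.uint8)
        k,l,st,c=cv2.connectedComponentsWithStats(m)
        for i in range(1,k):
            if st[i,4]>60: q=l==i;print(lo,hi,st[i,4],'z',np.round(np.percentile(z[q],[5,50,95]),4),'ctr',np.round(np.median(P[q],0),4),*rect(P,q))
    for nm,lo,hi,sg,zz in(('tray',.031,.042,1,0),('tote',.08,.09,-1,0)):
        m=(z>lo)&(z<hi)&(x>.2)&(x<.6)&(y*sg>.1)&(y*sg<.5)
        k,l,st,c=cv2.connectedComponentsWithStats(m.astype(np.uint8),connectivity=8)
        for i in range(1,k):
            if st[i,4]>80:print(nm,st[i,4],*rect(P,l==i))
E
python3 m.py
```

```text
top counter z 0.000579056381075865
0.145 0.19 328 z [0.1531 0.1747 0.1774] ctr [ 0.6066 -0.0474  0.1747] [ 0.6088 -0.0475] [0.0367 0.0363] 87.35
0.145 0.19 203 z [0.1518 0.1591 0.1615] ctr [0.6095 0.0198 0.1591] [0.6101 0.0192] [0.0301 0.0303] 88.0
0.11 0.14 649 z [0.1187 0.127  0.1292] ctr [ 0.6762 -0.0278  0.127 ] [ 0.6782 -0.0281] [0.0579 0.0591] 26.92
0.11 0.14 147 z [0.1136 0.1273 0.1385] ctr [ 0.5938 -0.0411  0.1273] [ 0.6018 -0.0459] [0.0458 0.0317] 77.3
0.11 0.14 95 z [0.1116 0.121  0.1376] ctr [0.5973 0.019  0.121 ] [0.6033 0.0194] [0.0234 0.036 ] 2.01
0.075 0.095 724 z [0.0817 0.0871 0.0896] ctr [ 0.7506 -0.035   0.0871] [ 0.6767 -0.0195] [0.3571 0.1734] 87.39
0.075 0.095 900 z [0.0807 0.085  0.0878] ctr [0.6749 0.0069 0.085 ] [ 0.6799 -0.0192] [0.1306 0.0596] 86.98
0.075 0.095 635 z [0.0753 0.0777 0.0838] ctr [ 0.6469 -0.1528  0.0777] [ 0.6467 -0.1527] [0.0629 0.0662] 85.49
0.075 0.095 137 z [0.0767 0.0794 0.0904] ctr [0.5965 0.0194 0.0794] [0.606  0.0191] [0.0481 0.0413] 88.29
0.075 0.095 74 z [0.0753 0.0869 0.0948] ctr [ 0.5803 -0.0425  0.0869] [ 0.5807 -0.0436] [0.0389 
[... 2861 characters left out ...]
316 -0.045 ] [0.0142 0.0411] 1.53
0.02 0.03 83 z [0.0207 0.024  0.0262] ctr [0.7333 0.002  0.024 ] [7.338e-01 7.000e-04] [0.0411 0.013 ] 88.74
0.02 0.03 83 z [0.0214 0.0242 0.0267] ctr [0.736  0.0498 0.0242] [0.7361 0.0489] [0.0411 0.0141] 88.67
0.02 0.03 83 z [0.0221 0.024  0.0267] ctr [0.738  0.0954 0.024 ] [0.7379 0.0942] [0.0409 0.0134] 86.04
0.02 0.03 1117 z [0.0211 0.0239 0.0267] ctr [ 0.7541 -0.0193  0.0239] [ 0.7532 -0.0207] [0.3572 0.0237] 87.41
0.02 0.03 80 z [0.022  0.0241 0.0269] ctr [0.7398 0.1383 0.0241] [0.7396 0.1385] [0.0384 0.0131] 86.07
tray 712 [0.4171 0.2931] [0.1919 0.2873] 4.99
tray 89 [0.5809 0.1323] [0.063  0.0158] 88.78
tote 823 [ 0.42  -0.282] [0.2906 0.1919] 84.95
```

```bash
python3 - <<'E'
import cv2
a=cv2.imread('pics/top0.png')[80:190,170:350];cv2.imwrite('pics/c1.png',cv2.resize(a,None,fx=4.4,fy=4.4,interpolation=cv2.INTER_CUBIC))
E
```

```text
(no output)
```

View pics/c1.png

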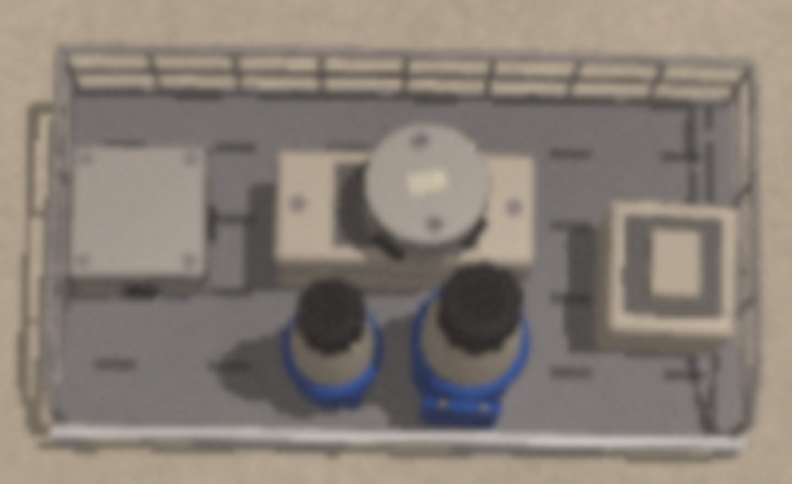

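The top crop shows the small plug's gland at (330,315), the large one's at (480,307) with its flap facing the robot, and the round box on the enclosure at (427,180). The two views agree to about 2 mm. I'll lift and turn the tool so it closes along the shelf's x, and keep that yaw for the whole job.

```bash
cat > go.py <<'E'
import sys
from h import *
s=env.observe();Rt=R.from_quat(s['tool_rot']).as_matrix()
print('t %.2f'%s['t'],'tcp',np.round(s['tcp_pos'],4),'phi %.2f'%np.degrees(np.arctan2(Rt[1,0],Rt[0,0])),'tilt %.2f'%np.degrees(np.arccos(-Rt[2,2])),'open %.4f'%s['opening'],'F',np.round(s['force'],1))
a=[float(v) for v in sys.argv[1:]]
for i in range(0,len(a),3): print('delta tool mm',np.round(Rt.T@(np.array(a[i:i+3])-s['tcp_pos'])*1e3,1))
E
python3 -m inch '{"linear":[[0,0,-0.03],[0,0,-0.03],[0,0,-0.03],[0,0,0],[0,0,0]],"spin":[-0.168,-0.168,-0.168,-0.168,-0.168],"jaw":[-1,-1,-0.2,-0.2,-0.2]}'
python3 -m inch '{"linear":[[0,0,0],[0,0,0],[0,0,0]],"spin":[-0.168,-0.168,0],"jaw":[-0.2,-0.2,-0.2]}'
python3 go.py .6105 .0204 .25
```

```text
t: 0.72
tcp_pos: [0.2288, -0.6351, 0.3034]
tool_rot: [0.828, 0.561, 0.0, -0.0]
force: [-0.3, -0.9, 0.2]
opening: 0.0513
grip_force: 0.0
t: 1.1
tcp_pos: [0.2288, -0.635, 0.303]
tool_rot: [0.725, 0.689, 0.0, -0.0]
force: [-0.6, -0.1, 0.3]
opening: 0.0513
grip_force: 0.0
t 1.10 tcp [ 0.2288 -0.635   0.303 ] phi 87.14 tilt 0.03 open 0.0513 F [-0.6 -0.1  0.3]
delta tool mm [673.6 348.6  53.3]
```

```bash

python3 -m inch '{"linear":[[0.048,0.025,0],[0.048,0.025,0],[0.048,0.025,0],[0.048,0.025,0],[0.048,0.025,0]],"spin":[0,0,0,0,0],"jaw":[-0.2,-0.2,-0.2,-0.2,-0.2]}' | sed -n 2p
python3 -m inch '{"linear":[[0.048,0.025,0],[0.048,0.025,0],[0.048,0.025,0],[0.048,0.025,0],[0.048,0.025,0]],"spin":[0,0,0,0,0],"jaw":[-0.2,-0.2,-0.2,-0.2,-0.2]}' | sed -n 2p
python3 -m inch '{"linear":[[0.048,0.025,0],[0.048,0.025,0.01],[0.048,0.025,0.02],[0.04,0.02,0.02],[0,0,0]],"spin":[0,0,0,0,0],"jaw":[-0.2,-0.2,-0.2,-0.2,-0.2]}' | sed -n 2p
python3 go.py .6105 .0204 .21
```

```text
tcp_pos: [0.3659, -0.3998, 0.3033]
tcp_pos: [0.5026, -0.1662, 0.3034]
tcp_pos: [0.6061, 0.0136, 0.2508]
t 2.98 tcp [0.6061 0.0136 0.2508] phi 87.11 tilt 0.21 open 0.0510 F [ 0.1 -0.  -0.4]
delta tool mm [ 7.   4.2 40.8]
```

```bash

python3 -m inch '{"linear":[[0.007,0.004,0.01],[0,0,0.02],[0,0,0.02],[0,0,0.02],[0,0,0]],"spin":[0,0,0,0,0],"jaw":[-0.2,-0.2,-0.2,-0.2,-0.2]}' | sed -n 2p
python3 go.py .6105 .0204 .143; python3 - <<'E'
from h import *
for n in('scene','top'):
    im=shot(n,n+'1.png')
a=cv2.imread('pics/scene1.png')[130:260,170:350];b=cv2.imread('pics/top1.png')[70:200,170:350]
cv2.imwrite('pics/c2.png',cv2.resize(np.hstack([a,b]),None,fx=2.2,fy=2.2))
E
```

```text
tcp_pos: [0.6094, 0.0177, 0.1812]
t 3.60 tcp [0.6094 0.0177 0.1812] phi 87.16 tilt 0.17 open 0.0510 F [ 0.2 -0.1 -0.3]
delta tool mm [ 2.7  1.1 38.2]
```

View pics/c2.png

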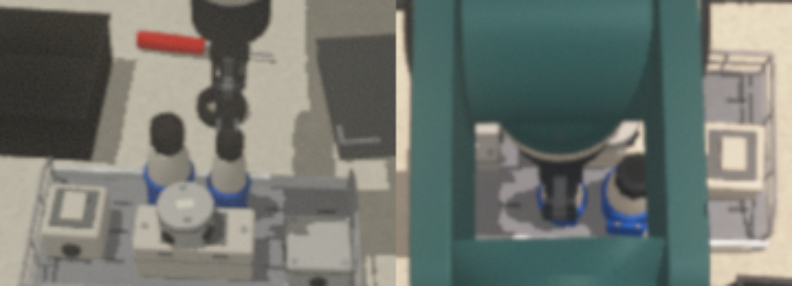

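The crop shows the jaws directly over the small plug: scene view (230,130), top view (560,190), both fingers clear. I'll descend and close.

```bash

python3 -m inch '{"linear":[[0.0025,0.001,0.01],[0,0,0.015],[0,0,0.013],[0,0,0],[0,0,0]],"spin":[0,0,0,0,0],"jaw":[-0.2,-0.2,-0.2,-0.2,-0.2]}' | sed -n 2,4p
python3 go.py .6105 .0204 .143
python3 -m inch '{"linear":[[0,0,0],[0,0,0],[0,0,0],[0,0,0],[0,0,0]],"spin":[0,0,0,0,0],"jaw":[0,0.2,0.4,1,1]}'
python3 -m inch '{"linear":[[0,0,0],[0,0,0]],"spin":[0,0],"jaw":[1,1]}'; python3 go.py .6105 .0204 .143
```

```text
tcp_pos: [0.6115, 0.0205, 0.1456]
tool_rot: [0.724, 0.69, 0.0, 0.0]
force: [0.6, -0.4, 0.3]
t 4.33 tcp [0.6115 0.0205 0.1456] phi 87.19 tilt 0.01 open 0.0511 F [ 0.6 -0.4  0.3]
delta tool mm [-0.1 -1.   2.6]
t: 4.95
tcp_pos: [0.6114, 0.0205, 0.1454]
tool_rot: [0.724, 0.69, 0.0, 0.0]
force: [-0.4, -0.3, 1.4]
opening: -0.0001
grip_force: 0.0
t: 5.2
tcp_pos: [0.6114, 0.0205, 0.1454]
tool_rot: [0.724, 0.69, -0.0, -0.0]
force: [-0.5, 0.4, 0.2]
opening: 0.0
grip_force: 0.0
t 5.20 tcp [0.6114 0.0205 0.1454] phi 87.19 tilt 0.00 open 0.0000 F [-0.5  0.4  0.2]
delta tool mm [-0.1 -0.8  2.4]
```

```bash
python3 - <<'E'
from h import *
for n in('scene','top'):
    im=shot(n,n+'2.png')
a=cv2.imread('pics/scene2.png')[130:260,170:350];b=cv2.imread('pics/top2.png')[70:200,170:350]
cv2.imwrite('pics/c3.png',cv2.resize(np.hstack([a,b]),None,fx=2.2,fy=2.2))
E
```

```text
(no output)
```

View pics/c3.png

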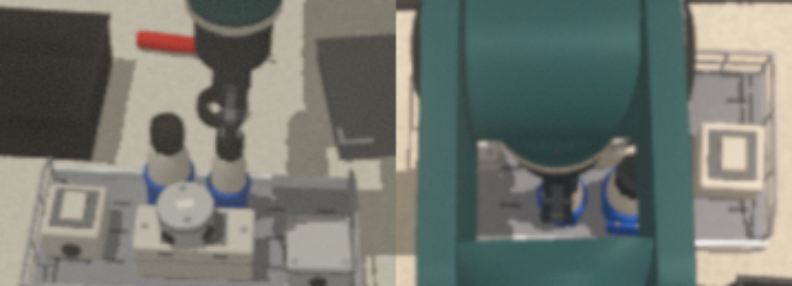

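The small plug is still upright at (230,150) in the scene half. The jaws look closed above its gland, or beside it. I'll measure the fingers in the depth map.

```bash
python3 - <<'E'
from h import *
for n in('scene','top'):
    im=env.get_image(n);P=cloud(im)
    if n=='scene':
        g=cv2.cvtColor(im['pixels'],cv2.COLOR_RGB2GRAY)
        for v in range(168,208,2):
            r=[]
            for u in range(262,288):
                p=P[v,u]
                if p[2]>.1 and g[v,u]<90:r.append(p)
            r=np.array(r)
            if len(r):print(v,len(r),np.round(np.median(r,0),3),'y',np.round([r[:,1].min(),r[:,1].max()],3))
    x,y,z=P.transpose(2,0,1)
    for a in np.arange(.11,.22,.01):
        m=(z>a)&(z<a+.01)&(abs(x-.61)<.08)&(abs(y-.02)<.03)
        if m.sum()>5:print(n,round(a,2),m.sum(),np.round([x[m].min(),x[m].max(),y[m].min(),y[m].max()],3))
E
```

```text
168 17 [0.648 0.02  0.277] y [0.004 0.038]
170 15 [0.649 0.02  0.273] y [0.006 0.036]
172 14 [0.65  0.019 0.267] y [0.006 0.034]
174 14 [0.643 0.019 0.253] y [0.006 0.034]
176 14 [0.628 0.019 0.23 ] y [0.006 0.035]
178 10 [0.627 0.022 0.222] y [0.013 0.033]
180 5 [0.657 0.027 0.249] y [0.012 0.031]
182 7 [0.668 0.025 0.256] y [0.008 0.031]
184 8 [0.672 0.019 0.254] y [0.008 0.031]
186 10 [0.673 0.017 0.249] y [0.008 0.027]
188 7 [0.625 0.02  0.186] y [0.011 0.027]
190 7 [0.624 0.02  0.177] y [0.009 0.027]
192 11 [0.621 0.02  0.166] y [0.009 0.032]
194 11 [0.619 0.02  0.157] y [0.009 0.032]
196 11 [0.622 0.02  0.154] y [0.009 0.032]
198 11 [0.623 0.021 0.147] y [0.009 0.033]
200 11 [0.622 0.021 0.139] y [0.009 0.033]
202 6 [0.624 0.022 0.133] y [0.016 0.028]
scene 0.11 61 [0.608 0.69  0.002 0.038]
scene 0.12 107 [ 0.609  0.69  -0.01   0.038]
scene 0.13 32 [ 0.612  0.683 -0.005  0.035]
scene 0.14 38 [0.602 0.626 0.006 0.038]
scene 0.15 70 [0.6   0.627 0.006 0.037]
scene 0.16 14 [0.613 0.625 0.011 0.032]
scene 0.17 21 [0.616 0.628 0.013 0.032]
scene 0.18 18 [0.621 0.627 0.015 0.032]
scene 0.21 7 [0.617 0.649 0.008 0.03 ]
top 0.11 16 [0.595 0.617 0.002 0.038]
top 0.12 8 [0.598 0.613 0.002 0.009]
top 0.15 7 [0.602 0.611 0.004 0.009]
```

```bash
python3 - <<'E'
import cv2
a=cv2.imread('pics/scene2.png')[145:235,225:315];cv2.imwrite('pics/c4.png',cv2.resize(a,None,fx=6.5,fy=6.5,interpolation=cv2.INTER_CUBIC))
E
```

```text
(no output)
```

View pics/c4.png

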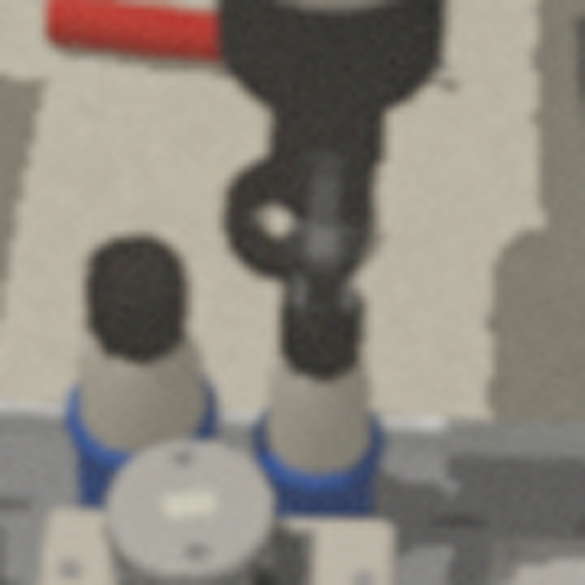

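The crop shows the shut fingers ending at about (320,290), above the gland, so the tips sit higher than the given tool offset suggests. I'll raise clear and measure tip height against TCP, shut and at the opening used.

```bash
cat > tip.py <<'E'
from h import *
s=env.observe();im=env.get_image('scene');Rm,t=cam(im);K=np.array(im['K'])
g=cv2.cvtColor(im['pixels'],cv2.COLOR_RGB2GRAY);P=cloud(im)
x,y,z=P.transpose(2,0,1);tc=s['tcp_pos']
print('tcp',tc.round(4),'open',s['opening'])
m=(abs(x-tc[0])<.07)&(abs(y-tc[1])<.03)&(z>tc[2]-.03)&(z<tc[2]+.12)
for a in np.arange(-.03,.12,.006):
    q=m&(z>tc[2]+a)&(z<tc[2]+a+.006)
    if q.sum()>2:print('dz %.3f'%a,q.sum(),'x',np.round([x[q].min()-tc[0],x[q].max()-tc[0]],3),'y',np.round([y[q].min()-tc[1],y[q].max()-tc[1]],3))
E
python3 -m inch '{"linear":[[0,0,-0.02],[0,0,-0.03],[0,0,-0.03],[0,0,-0.03],[0,0,0]],"spin":[0,0,0,0,0],"jaw":[1,1,1,1,1]}' |sed -n 2p
python3 tip.py
python3 -m inch '{"linear":[[0,0,0],[0,0,0],[0,0,0],[0,0,0]],"spin":[0,0,0,0],"jaw":[-0.2,-0.2,-0.2,-0.2]}' |sed -n 2p
python3 tip.py; python3 - <<'E'
from h import *
shot('scene','s3.png')
a=cv2.imread('pics/s3.png')[80:230,200:340];cv2.imwrite('pics/c5.png',cv2.resize(a,None,fx=4,fy=4,interpolation=cv2.INTER_CUBIC))
E
```

```text
tcp_pos: [0.6121, 0.0205, 0.2597]
tcp [0.6121 0.0205 0.2597] open 0.00015348125973585242
dz 0.012 5 x [0.005 0.007] y [-0.006  0.009]
dz 0.018 9 x [0.005 0.009] y [-0.008  0.011]
dz 0.024 18 x [0.005 0.014] y [-0.008  0.011]
dz 0.030 19 x [0.004 0.015] y [-0.009  0.01 ]
dz 0.036 18 x [0.007 0.015] y [-0.009  0.01 ]
dz 0.042 10 x [0.012 0.015] y [-0.005  0.008]
dz 0.060 4 x [0.009 0.03 ] y [-0.005  0.014]
dz 0.066 10 x [0.026 0.036] y [-0.013  0.013]
dz 0.078 31 x [0.013 0.046] y [-0.015  0.017]
dz 0.084 34 x [-0.005  0.05 ] y [-0.015  0.017]
dz 0.090 23 x [0.008 0.056] y [-0.015  0.017]
dz 0.096 19 x [0.014 0.059] y [-0.015  0.016]
dz 0.102 59 x [0.015 0.063] y [-0.015  0.018]
dz 0.108 79 x [-0.008  0.063] y [-0.017  0.021]
dz 0.114 50 x [0.015 0.056] y [-0.017  0.02 ]
tcp_pos: [0.6113, 0.0205, 0.2552]
tcp [0.6113 0.0205 0.2552] open 0.05124914135663049
dz 0.018 9 x [0.029 0.034] y [-0.011  0.008]
dz 0.024 10 x [0.03  0.038] y [-0.011  0.01 ]
dz 0.030 23 x [0.031 0.04 ] y [-0.011  0.01 ]
dz 0.036 20 x [0.029 0.041] y [-0.011  0.01 ]
dz 0.042 20 x [-0.028  0.041] y [-0.007  0.011]
dz 0.048 11 x [-0.027  0.04 ] y [-0.006  0.013]
dz 0.066 17 x [-0.026  0.058] y [-0.013  0.015]
dz 0.072 37 x [-0.021  0.06 ] y [-0.013  0.014]
dz 0.078 16 x [0.031 0.061] y [-0.013  0.015]
dz 0.084 25 x [0.02  0.063] y [-0.015  0.017]
dz 0.090 39 x [0.018 0.063] y [-0.015  0.017]
dz 0.096 42 x [0.015 0.065] y [-0.015  0.016]
dz 0.102 48 x [-0.011  0.067] y [-0.015  0.021]
dz 0.108 44 x [0.015 0.068] y [-0.017  0.018]
dz 0.114 59 x [0.017 0.069] y [-0.017  0.02 ]
```

View pics/c5.png

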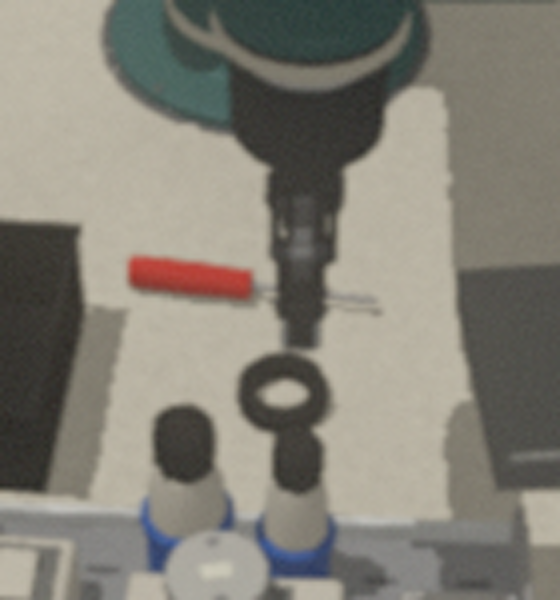

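The tips really stand about 12 mm above the reported TCP when shut and about 17 mm above it at 51 mm opening. So the reported z is about 27 mm low, while x and y agree. I'll correct for that and grip with TCP reading about 0.117.

```bash

python3 -m inch '{"linear":[[0,0,0.03],[0,-0.0005,0.03],[0,0,0.03],[0,0,0.02],[0,0,0]],"spin":[0,0,0,0,0],"jaw":[-0.2,-0.2,-0.2,-0.2,-0.2]}' | sed -n 2,4p
python3 -m inch '{"linear":[[0,0,0.01],[0,0,0.01],[0,0,0.006],[0,0,0],[0,0,0]],"spin":[0,0,0,0,0],"jaw":[-0.2,-0.2,-0.2,-0.2,-0.2]}' | sed -n 2,4p
python3 go.py .6108 .0205 .117
```

```text
tcp_pos: [0.6104, 0.0205, 0.1442]
tool_rot: [0.724, 0.69, -0.001, -0.001]
force: [0.4, -0.0, 0.8]
tcp_pos: [0.611, 0.0205, 0.1197]
tool_rot: [0.724, 0.69, 0.0, 0.0]
force: [-0.4, -1.4, -0.2]
t 7.92 tcp [0.611  0.0205 0.1197] phi 87.19 tilt 0.03 open 0.0512 F [-0.4 -1.4 -0.2]
delta tool mm [-0.  -0.2  2.7]
```

```bash

python3 -m inch '{"linear":[[0,0,0.003],[0,0,0],[0,0,0],[0,0,0],[0,0,0]],"spin":[0,0,0,0,0],"jaw":[-0.2,0,0.1,0.2,0.25]}' | sed -n 2,6p
python3 -m inch '{"linear":[[0,0,0],[0,0,0],[0,0,0],[0,0,0],[0,0,0]],"spin":[0,0,0,0,0],"jaw":[0.3,0.4,1,1,1]}' | sed -n 2,6p
python3 go.py
```

```text
tcp_pos: [0.6109, 0.0205, 0.1165]
tool_rot: [0.724, 0.69, 0.0, 0.0]
force: [-0.0, -0.1, 0.0]
opening: 0.0319
grip_force: 0.2
tcp_pos: [0.6109, 0.0205, 0.1167]
tool_rot: [0.724, 0.69, 0.0, 0.0]
force: [-1.8, -0.4, 4.9]
opening: 0.0286
grip_force: 59.5
t 9.18 tcp [0.6109 0.0205 0.1167] phi 87.19 tilt 0.02 open 0.0286 F [-1.8 -0.4  4.9]
```

```bash

python3 -m inch '{"linear":[[0,0,-0.004],[0,0,-0.016],[0,0,-0.03],[0,0,-0.03],[0,0,-0.03]],"spin":[0,0,0,0,0],"jaw":[1,1,1,1,1]}' | sed -n 2,6p
python3 -m inch '{"linear":[[0,0,-0.005],[0,0,0]],"spin":[0,0],"jaw":[1,1]}' | sed -n 2,6p
python3 go.py .4087 .3866 .15 ;python3 - <<'E'
from h import *
shot('scene','s4.png')
a=cv2.imread('pics/s4.png')[80:280,180:360];cv2.imwrite('pics/c6.png',cv2.resize(a,None,fx=3,fy=3,interpolation=cv2.INTER_CUBIC))
E
```

```text
tcp_pos: [0.6108, 0.0205, 0.2284]
tool_rot: [0.724, 0.69, 0.0, 0.0]
force: [-0.4, -0.5, -1.9]
opening: 0.0282
grip_force: 59.3
tcp_pos: [0.6108, 0.0205, 0.231]
tool_rot: [0.724, 0.69, -0.0, -0.0]
force: [-0.2, 0.7, -1.2]
opening: 0.0283
grip_force: 59.4
t 10.05 tcp [0.6108 0.0205 0.231 ] phi 87.19 tilt 0.01 open 0.0283 F [-0.2  0.7 -1.2]
delta tool mm [ 355.7 -219.7   81. ]
```

View pics/c6.png

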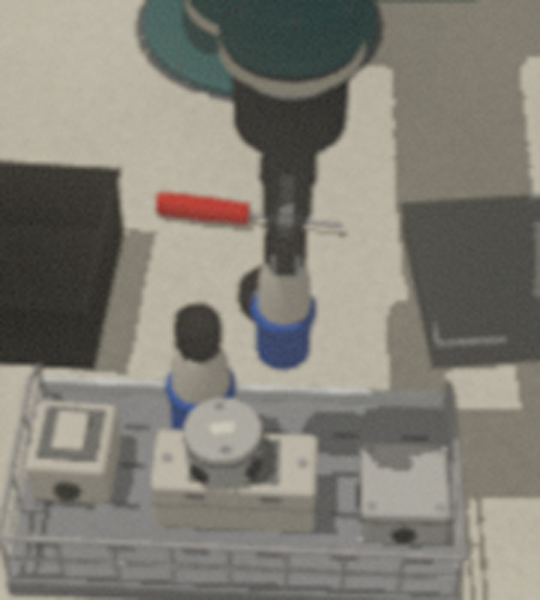

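The small plug is held upright at (283,310) and everything else is undisturbed. On to the tray.

```bash

python3 -m inch '{"linear":[[0.025,-0.015,0],[0.04,-0.025,0],[0.045,-0.028,0],[0.045,-0.028,0],[0.045,-0.028,0]],"spin":[0,0,0,0,0],"jaw":[1,1,1,1,1]}' | sed -n 2p
python3 -m inch '{"linear":[[0.045,-0.028,0],[0.045,-0.028,0],[0.04,-0.025,0],[0.026,-0.015,0],[0,0,0]],"spin":[0,0,0,0,0],"jaw":[1,1,1,1,1]}' | sed -n 2p
python3 go.py .4087 .3866 .115
python3 - <<'E'
from h import *
im=env.get_image('scene');P=cloud(im);x,y,z=P.transpose(2,0,1);p=im['pixels'].astype(int)
m=(p[...,2]>p[...,0]+40)&(abs(x-.41)<.08)&(abs(y-.38)<.08)
print(m.sum(),'blue low z',np.nanpercentile(z[m],[1,5,50,95]),np.nanmedian(P[m],0))
E
```

```text
tcp_pos: [0.4954, 0.2275, 0.23]
tcp_pos: [0.4072, 0.3881, 0.2298]
t 11.35 tcp [0.4072 0.3881 0.2298] phi 87.34 tilt 0.13 open 0.0281 F [-0.1 -0.1 -1.3]
delta tool mm [ -1.3   1.7 114.8]
236 blue low z [0.14029518 0.14359658 0.16793397 0.19080439] [0.42478824 0.37810258 0.16793397]
```

```bash

python3 -m inch '{"linear":[[-0.001,0.001,0.02],[0,0,0.03],[0,0,0.03],[0,0,0.03],[0,0,0.01]],"spin":[0,0,0,0,0],"jaw":[1,1,1,1,1]}' | sed -n 2,4p
python3 -m inch '{"linear":[[0,0,0.005],[0,0,0.002],[0,0,0]],"spin":[0,0,0],"jaw":[1,1,1]}' | sed -n 2,4p
python3 go.py .4087 .3866 .097
```

```text
tcp_pos: [0.409, 0.3842, 0.1083]
tool_rot: [0.725, 0.689, -0.002, -0.0]
force: [-0.8, -0.4, -1.7]
tcp_pos: [0.4098, 0.386, 0.1051]
tool_rot: [0.724, 0.69, 0.001, 0.0]
force: [0.7, 0.4, -2.1]
t 12.40 tcp [0.4098 0.386  0.1051] phi 87.19 tilt 0.06 open 0.0278 F [ 0.7  0.4 -2.1]
delta tool mm [ 0.5 -1.1  8.1]
```

```bash

python3 -m inch '{"linear":[[0,0,0.003],[0,0,0.003],[0,0,0.001],[0,0,0]],"spin":[0,0,0,0],"jaw":[1,1,1,1]}' | sed -n 2,4p
python3 -m inch '{"linear":[[0,0,0.001],[0,0,0]],"spin":[0,0],"jaw":[1,1]}' | sed -n 2,4p
python3 -m inch '{"linear":[[0,0,0.001],[0,0,0]],"spin":[0,0],"jaw":[1,1]}' | sed -n 2,4p
```

```text
tcp_pos: [0.4094, 0.3858, 0.0973]
tool_rot: [0.724, 0.69, -0.0, -0.0]
force: [0.3, -0.2, -1.3]
tcp_pos: [0.4095, 0.3858, 0.0963]
tool_rot: [0.724, 0.69, -0.0, -0.0]
force: [0.3, -0.1, -2.3]
tcp_pos: [0.4096, 0.3859, 0.0957]
tool_rot: [0.724, 0.69, 0.0, -0.0]
force: [-1.0, -0.7, 2.1]
```

Contact came at exactly the predicted height. I'll release and go for the larger plug.

```bash

python3 -m inch '{"linear":[[0,0,0],[0,0,0],[0,0,0],[0,0,0],[0,0,0]],"spin":[0,0,0,0,0],"jaw":[0.2,0.1,0,-0.2,-0.2]}' | sed -n 2,6p
python3 -m inch '{"linear":[[0,0,-0.01],[0,0,-0.02],[0,0,-0.04],[0,0,-0.04],[0,0,-0.025]],"spin":[0,0,0,0,0],"jaw":[-0.2,-0.2,-0.2,-0.2,-0.2]}' | sed -n 2,6p
python3 go.py .6099 -.046 .2349
```

```text
tcp_pos: [0.4095, 0.3858, 0.0954]
tool_rot: [0.724, 0.69, -0.0, -0.0]
force: [0.3, -0.6, 0.7]
opening: 0.0511
grip_force: 0.0
tcp_pos: [0.4098, 0.3861, 0.2345]
tool_rot: [0.724, 0.69, 0.002, 0.0]
force: [0.5, -0.9, -0.6]
opening: 0.0511
grip_force: 0.0
t 14.65 tcp [0.4098 0.3861 0.2345] phi 87.19 tilt 0.20 open 0.0511 F [ 0.5 -0.9 -0.6]
delta tool mm [-421.7  221.    -0.9]
```

```bash

python3 -m inch '{"linear":[[-0.04,0.021,0],[-0.052,0.027,0],[-0.052,0.027,0],[-0.052,0.027,0],[-0.052,0.027,0]],"spin":[0,0,0,0,0],"jaw":[-0.2,-0.2,-0.2,-0.2,-0.2]}' | sed -n 2p
python3 -m inch '{"linear":[[-0.052,0.027,0],[-0.052,0.028,0],[-0.045,0.025,0],[-0.025,0.012,0],[0,0,0]],"spin":[0,0,0,0,0],"jaw":[-0.2,-0.2,-0.2,-0.2,-0.2]}' | sed -n 2p
python3 go.py .6098 -.0464 .131; python3 - <<'E'
from h import *
im=shot('top','t5.png');shot('scene','s5.png')
a=cv2.imread('pics/s5.png')[110:250,180:420];b=cv2.imread('pics/t5.png')[70:310,60:340]
cv2.imwrite('pics/c7.png',np.vstack([cv2.resize(a,(560,327)),cv2.resize(b,(280,240)).repeat(1,0)[:, :].copy() if 0 else cv2.copyMakeBorder(b,0,0,140,140,0)]))
E
```

```text
tcp_pos: [0.5268, 0.13, 0.2324]
tcp_pos: [0.61, -0.0481, 0.2315]
t 15.90 tcp [ 0.61   -0.0481  0.2315] phi 87.06 tilt 0.03 open 0.0511 F [-0.4 -0.4  0.1]
delta tool mm [  1.7  -0.3 100.5]
```

View pics/c7.png

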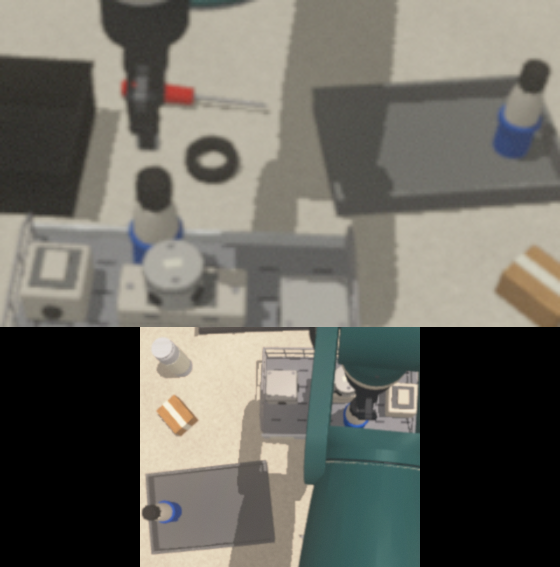

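The small plug stands in the tray (scene crop (518,115)). The jaws hang over the larger plug's gland at (153,190). I'll descend and grip.

```bash

python3 -m inch '{"linear":[[0.0015,0,0.02],[0,0,0.03],[0,0,0.02],[0,0,0.01],[0,0,0]],"spin":[0,0,0,0,0],"jaw":[-0.2,-0.2,-0.2,-0.2,-0.2]}' | sed -n 2,4p
python3 -m inch '{"linear":[[0,0,0.01],[0,0,0.009],[0,0,0],[0,0,0]],"spin":[0,0,0,0],"jaw":[-0.2,-0.2,-0.2,-0.2]}' | sed -n 2,4p
python3 go.py .6098 -.0464 .131
```

```text
tcp_pos: [0.6095, -0.0447, 0.15]
tool_rot: [0.724, 0.69, -0.0, -0.0]
force: [-0.0, -0.2, -0.5]
tcp_pos: [0.6097, -0.045, 0.1316]
tool_rot: [0.724, 0.69, 0.0, 0.0]
force: [-0.3, 0.3, 0.7]
t 17.12 tcp [ 0.6097 -0.045   0.1316] phi 87.19 tilt 0.01 open 0.0513 F [-0.3  0.3  0.7]
delta tool mm [-1.4  0.1  0.6]
```

```bash

python3 -m inch '{"linear":[[-0.0014,0,0],[0,0,0],[0,0,0],[0,0,0],[0,0,0]],"spin":[0,0,0,0,0],"jaw":[-0.1,0,0.05,0.1,0.15]}' | sed -n 2,6p
python3 -m inch '{"linear":[[0,0,0],[0,0,0],[0,0,0],[0,0,0]],"spin":[0,0,0,0],"jaw":[0.3,1,1,1]}' | sed -n 2,6p
python3 go.py .6098 -.0464 .131
python3 -m inch '{"linear":[[0,0,-0.004],[0,0,-0.016],[0,0,-0.03],[0,0,-0.03],[0,0,-0.03]],"spin":[0,0,0,0,0],"jaw":[1,1,1,1,1]}' | sed -n 2,6p
python3 -m inch '{"linear":[[0,0,-0.005],[0,0,0]],"spin":[0,0],"jaw":[1,1]}' | sed -n 2,6p
python3 go.py .4148 .3169 .15
```

```text
tcp_pos: [0.6095, -0.0464, 0.1314]
tool_rot: [0.724, 0.69, -0.0, -0.0]
force: [-1.0, 0.1, 1.3]
opening: 0.0363
grip_force: 0.3
tcp_pos: [0.6096, -0.0464, 0.1317]
tool_rot: [0.724, 0.69, 0.0, 0.0]
force: [-1.9, 0.4, 5.6]
opening: 0.0344
grip_force: 60.3
t 18.25 tcp [ 0.6096 -0.0464  0.1317] phi 87.19 tilt 0.02 open 0.0344 F [-1.9  0.4  5.6]
delta tool mm [0.  0.2 0.7]
tcp_pos: [0.6095, -0.0464, 0.2434]
tool_rot: [0.724, 0.69, 0.0, 0.0]
force: [0.1, 0.1, -2.5]
opening: 0.0344
grip_force: 60.1
tcp_pos: [0.6095, -0.0464, 0.246]
tool_rot: [0.724, 0.69, -0.0, -0.0]
force: [-0.1, 1.4, -2.8]
opening: 0.0348
grip_force: 60.3
t 19.12 tcp [ 0.6095 -0.0464  0.246 ] phi 87.20 tilt 0.01 open 0.0348 F [-0.1  1.4 -2.8]
delta tool mm [ 353.3 -212.2   96. ]
```

```bash

python3 -m inch '{"linear":[[0.025,-0.015,0],[0.04,-0.024,0],[0.045,-0.027,0],[0.045,-0.027,0],[0.045,-0.027,0]],"spin":[0,0,0,0,0],"jaw":[1,1,1,1,1]}' | sed -n 2p
python3 -m inch '{"linear":[[0.045,-0.027,0],[0.045,-0.027,0],[0.038,-0.023,0],[0.025,-0.015,0],[0,0,0]],"spin":[0,0,0,0,0],"jaw":[1,1,1,1,1]}' | sed -n 2p
python3 -m inch '{"linear":[[0,0,0.02],[0,0,0.03],[0,0,0.03],[0,0,0.02],[0,0,0]],"spin":[0,0,0,0,0],"jaw":[1,1,1,1,1]}' | sed -n 2,4p
python3 go.py .4148 .3169 .1117
```

```text
tcp_pos: [0.4982, 0.1604, 0.2448]
tcp_pos: [0.4139, 0.3177, 0.2448]
tcp_pos: [0.4147, 0.3156, 0.1444]
tool_rot: [0.724, 0.689, -0.001, -0.0]
force: [-0.9, 0.6, -0.9]
t 21.00 tcp [0.4147 0.3156 0.1444] phi 87.15 tilt 0.17 open 0.0342 F [-0.9  0.6 -0.9]
delta tool mm [ 1.3  0.1 32.7]
```

```bash

python3 -m inch '{"linear":[[0.001,0,0.01],[0,0,0.01],[0,0,0.007],[0,0,0.003],[0,0,0]],"spin":[0,0,0,0,0],"jaw":[1,1,1,1,1]}' | sed -n 2,4p
python3 -m inch '{"linear":[[0,0,0.001],[0,0,0]],"spin":[0,0],"jaw":[1,1]}' | sed -n 2,4p
python3 -m inch '{"linear":[[0,0,0.001],[0,0,0]],"spin":[0,0],"jaw":[1,1]}' | sed -n 2,4p
```

```text
tcp_pos: [0.4152, 0.3176, 0.1164]
tool_rot: [0.724, 0.69, -0.0, -0.0]
force: [-0.5, -0.1, -2.2]
tcp_pos: [0.4152, 0.3176, 0.1156]
tool_rot: [0.724, 0.69, 0.0, 0.0]
force: [-0.5, 0.4, -2.2]
tcp_pos: [0.4152, 0.3176, 0.1144]
tool_rot: [0.724, 0.69, -0.0, -0.0]
force: [0.4, -0.2, -2.4]
```

```bash

python3 -m inch '{"linear":[[0,0,0.0015],[0,0,0.001],[0,0,0]],"spin":[0,0,0],"jaw":[1,1,1]}' | sed -n 2,4p
python3 -m inch '{"linear":[[0,0,0.001],[0,0,0]],"spin":[0,0],"jaw":[1,1]}' | sed -n 2,4p
```

```text
tcp_pos: [0.4151, 0.3176, 0.1118]
tool_rot: [0.724, 0.69, -0.0, -0.0]
force: [-0.3, -0.3, -3.0]
tcp_pos: [0.4152, 0.3175, 0.1109]
tool_rot: [0.724, 0.69, -0.0, 0.0]
force: [0.3, 0.8, -2.8]
```

```bash

python3 -m inch '{"linear":[[0,0,0.0007],[0,0,0]],"spin":[0,0],"jaw":[1,1]}' | sed -n 2,4p
python3 -m inch '{"linear":[[0,0,0],[0,0,0],[0,0,0],[0,0,0],[0,0,0]],"spin":[0,0,0,0,0],"jaw":[0.1,0.05,0,-0.1,-0.3]}' | sed -n 2,6p
python3 -m inch '{"linear":[[0,0,-0.01],[0,0,-0.02],[0,0,-0.04],[0,0,-0.04],[0,0,-0.01]],"spin":[0,0,0,0,0],"jaw":[-0.3,-0.3,-0.3,-1,-1]}' | sed -n 2,6p
python3 go.py .6787 -.0265 .2
```

```text
tcp_pos: [0.4152, 0.3178, 0.1107]
tool_rot: [0.724, 0.69, 0.0, -0.0]
force: [-2.4, -0.8, 3.5]
tcp_pos: [0.4152, 0.3176, 0.1102]
tool_rot: [0.724, 0.69, 0.0, -0.0]
force: [0.3, -0.4, 0.1]
opening: 0.0558
grip_force: 0.0
tcp_pos: [0.4158, 0.318, 0.2346]
tool_rot: [0.724, 0.69, 0.002, 0.0]
force: [0.7, -0.4, 0.1]
opening: 0.0852
grip_force: 0.0
t 24.25 tcp [0.4158 0.318  0.2346] phi 87.19 tilt 0.29 open 0.0852 F [ 0.7 -0.4  0.1]
delta tool mm [-331.3  279.3   34.7]
```

```bash

python3 -m inch '{"linear":[[-0.035,0.029,0],[-0.043,0.036,0],[-0.043,0.036,0],[-0.043,0.036,0],[-0.043,0.036,0]],"spin":[0,0,0,0,0],"jaw":[-1,-1,-1,-1,-1]}' | sed -n 2p
python3 -m inch '{"linear":[[-0.043,0.036,0],[-0.043,0.036,0],[-0.035,0.03,0],[0,0,0],[0,0,0]],"spin":[0,0,0,0,0],"jaw":[-1,-1,-1,-1,-1]}' | sed -n 2p
python3 go.py .6787 -.0265 .11
python3 - <<'E'
from h import *
a=shot('scene')['pixels'][110:270,180:420,::-1];b=shot('top')['pixels'][:,:,::-1][70:310,60:340]
cv2.imwrite('pics/c8.png',np.vstack([cv2.resize(a,(560,373)),cv2.copyMakeBorder(b,0,0,140,140,0)])[:600])
E
```

```text
tcp_pos: [0.5786, 0.1006, 0.2307]
tcp_pos: [0.6735, -0.0233, 0.2302]
t 25.50 tcp [ 0.6735 -0.0233  0.2302] phi 87.18 tilt 0.03 open 0.0853 F [-0.1  1.1 -0.4]
delta tool mm [ -3.    5.4 120.2]
```

View pics/c8.png

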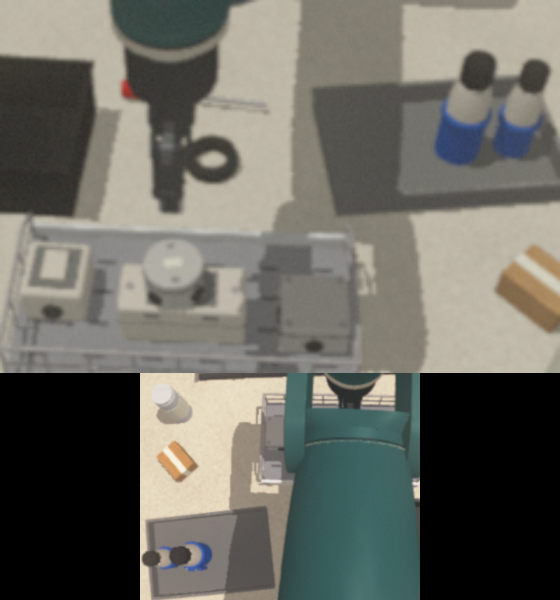

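Both plugs stand upright in the tray (scene crop (465,110) and (522,110)). The jaws are above the round box at (172,265). Descending to it.

```bash

python3 -m inch '{"linear":[[-0.003,0.005,0.02],[0,0,0.04],[0,0,0.03],[0,0,0.02],[0,0,0]],"spin":[0,0,0,0,0],"jaw":[-1,-1,-1,-1,-1]}' | sed -n 2,4p
python3 go.py .6787 -.0265 .076
```

```text
tcp_pos: [0.6779, -0.0265, 0.1184]
tool_rot: [0.724, 0.69, -0.001, -0.001]
force: [-0.7, -0.8, 0.4]
t 26.23 tcp [ 0.6779 -0.0265  0.1184] phi 87.21 tilt 0.15 open 0.0854 F [-0.7 -0.8  0.4]
delta tool mm [ 0.   0.9 42.4]
```

```bash

python3 -m inch '{"linear":[[0,0,0.015],[0,0,0.015],[0,0,0.01],[0,0,0],[0,0,0]],"spin":[0,0,0,0,0],"jaw":[-1,-1,-1,-1,-1]}' | sed -n 2,4p
python3 go.py .6787 -.0265 .076
python3 -m inch '{"linear":[[0,0,0],[0,0,0],[0,0,0],[0,0,0],[0,0,0]],"spin":[0,0,0,0,0],"jaw":[-0.8,-0.6,-0.5,-0.45,-0.4]}' | sed -n 2,6p
python3 -m inch '{"linear":[[0,0,0],[0,0,0],[0,0,0],[0,0,0]],"spin":[0,0,0,0],"jaw":[-0.3,1,1,1]}' | sed -n 2,6p
python3 go.py
```

```text
tcp_pos: [0.6789, -0.0268, 0.0807]
tool_rot: [0.724, 0.69, 0.0, 0.0]
force: [-0.5, 0.9, -0.4]
t 26.85 tcp [ 0.6789 -0.0268  0.0807] phi 87.19 tilt 0.03 open 0.0851 F [-0.5  0.9 -0.4]
delta tool mm [ 0.3 -0.2  4.7]
tcp_pos: [0.6786, -0.0267, 0.0803]
tool_rot: [0.724, 0.69, 0.0, 0.0]
force: [-1.1, 0.3, 1.5]
opening: 0.0595
grip_force: 3.7
tcp_pos: [0.6789, -0.0268, 0.0808]
tool_rot: [0.724, 0.69, 0.0, 0.0]
force: [-1.4, -0.7, 5.4]
opening: 0.0584
grip_force: 64.6
t 27.98 tcp [ 0.6789 -0.0268  0.0808] phi 87.19 tilt 0.05 open 0.0584 F [-1.4 -0.7  5.4]
```

```bash

python3 -m inch '{"linear":[[0,0,-0.004],[0,0,-0.016],[0,0,-0.03],[0,0,-0.02],[0,0,0]],"spin":[0,0,0,0,0],"jaw":[1,1,1,1,1]}' | sed -n 2,6p
python3 go.py .4244 .2073 .05
```

```text
tcp_pos: [0.6793, -0.0268, 0.1524]
tool_rot: [0.724, 0.69, 0.001, 0.001]
force: [-0.3, -0.0, -1.7]
opening: 0.0585
grip_force: 64.3
t 28.60 tcp [ 0.6793 -0.0268  0.1524] phi 87.20 tilt 0.18 open 0.0585 F [-0.3 -0.  -1.7]
delta tool mm [ 221.4 -266.4  101.5]
```

```bash

python3 -m inch '{"linear":[[0.02,-0.024,0],[0.03,-0.036,0],[0.036,-0.043,0],[0.036,-0.043,0],[0.036,-0.043,0]],"spin":[0,0,0,0,0],"jaw":[1,1,1,1,1]}' | sed -n 2p
python3 -m inch '{"linear":[[0.036,-0.043,0],[0.027,-0.034,0],[0,0,0.02],[0,0,0.03],[0,0,0.03]],"spin":[0,0,0,0,0],"jaw":[1,1,1,1,1]}' | sed -n 2p
python3 -m inch '{"linear":[[0,0,0.02],[0,0,0.01],[0,0,0]],"spin":[0,0,0],"jaw":[1,1,1]}' | sed -n 2,4p
python3 go.py .4244 .2073 0.001
```

```text
tcp_pos: [0.4958, 0.1411, 0.149]
tcp_pos: [0.4236, 0.2064, 0.0679]
tcp_pos: [0.4236, 0.2065, 0.0393]
tool_rot: [0.724, 0.689, -0.001, -0.0]
force: [0.4, -0.4, -0.2]
t 30.23 tcp [0.4236 0.2065 0.0393] phi 87.17 tilt 0.10 open 0.0585 F [ 0.4 -0.4 -0.2]
delta tool mm [ 0.8  0.9 38.3]
```

```bash

python3 -m inch '{"linear":[[0,0,0.012],[0,0,0.012],[0,0,0.008],[0,0,0.004],[0,0,0]],"spin":[0,0,0,0,0],"jaw":[1,1,1,1,1]}' | sed -n 2,4p
python3 -m inch '{"linear":[[0,0,0.001],[0,0,0]],"spin":[0,0],"jaw":[1,1]}' | sed -n 2,4p
python3 -m inch '{"linear":[[0,0,0.001],[0,0,0]],"spin":[0,0],"jaw":[1,1]}' | sed -n 2,4p
```

```text
tcp_pos: [0.4237, 0.207, 0.004]
tool_rot: [0.724, 0.69, -0.0, -0.0]
force: [0.5, -0.2, 0.0]
tcp_pos: [0.4239, 0.2071, 0.0034]
tool_rot: [0.724, 0.69, 0.0, 0.0]
force: [0.1, 0.5, -1.0]
tcp_pos: [0.4238, 0.207, 0.0022]
tool_rot: [0.724, 0.69, -0.0, -0.0]
force: [-0.6, -0.7, -0.2]
```

```bash

python3 -m inch '{"linear":[[0,0,0.001],[0,0,0]],"spin":[0,0],"jaw":[1,1]}' | sed -n 2,4p
python3 -m inch '{"linear":[[0,0,0.001],[0,0,0]],"spin":[0,0],"jaw":[1,1]}' | sed -n 2,4p
python3 -m inch '{"linear":[[0,0,0.0007],[0,0,0]],"spin":[0,0],"jaw":[1,1]}' | sed -n 2,4p
```

```text
tcp_pos: [0.4237, 0.207, 0.0011]
tool_rot: [0.724, 0.69, -0.0, -0.0]
force: [-0.6, -0.4, -0.5]
tcp_pos: [0.4237, 0.207, 0.0001]
tool_rot: [0.724, 0.69, -0.0, -0.0]
force: [0.6, -0.8, -1.9]
tcp_pos: [0.4238, 0.207, -0.0003]
tool_rot: [0.724, 0.69, 0.0, 0.0]
force: [-1.9, -1.5, 3.4]
```

```bash

python3 -m inch '{"linear":[[0,0,0],[0,0,0],[0,0,0],[0,0,0],[0,0,0]],"spin":[0,0,0,0,0],"jaw":[-0.45,-0.5,-0.6,-1,-1]}' | sed -n 2,6p
python3 -m inch '{"linear":[[0,0,-0.01],[0,0,-0.03],[0,0,-0.05],[0,0,-0.06],[0,0,0]],"spin":[0,0,0,0,0],"jaw":[-1,-1,-1,-1,-1]}' | sed -n 2,6p
python3 go.py .680 -.0183 .1
```

```text
tcp_pos: [0.4237, 0.207, -0.0005]
tool_rot: [0.724, 0.69, -0.0, -0.0]
force: [0.7, -0.6, 0.5]
opening: 0.0857
grip_force: 0.0
tcp_pos: [0.4254, 0.2078, 0.1551]
tool_rot: [0.724, 0.69, 0.004, 0.001]
force: [0.3, -0.1, -0.8]
opening: 0.0856
grip_force: 0.0
t 33.35 tcp [0.4254 0.2078 0.1551] phi 87.20 tilt 0.45 open 0.0856 F [ 0.3 -0.1 -0.8]
delta tool mm [-213.5  264.9   56.3]
```

```bash
python3 - <<'E'
from h import *
for n in('scene','top'):
    P=cloud(shot(n));x,y,z=P.transpose(2,0,1)
    m=(z>.079)&(z<.091)&(abs(x-.68)<.045)&(abs(y+.018)<.08)
    k,l,st,c=cv2.connectedComponentsWithStats(m.astype(np.uint8));i=1+np.argmax(st[1:,4])
    r=cv2.minAreaRect(P[l==i][:,:2].astype(np.float32));print(n,st[i,4],r)
E
python3 -m inch '{"linear":[[-0.02,0.025,0],[-0.034,0.042,0],[-0.036,0.045,0],[-0.036,0.045,0],[-0.036,0.045,0]],"spin":[0,0,0,0,0],"jaw":[-1,-1,-1,-1,-1]}' | sed -n 2p
python3 -m inch '{"linear":[[-0.036,0.045,0],[-0.014,0.018,0],[0,0,0.02],[0,0,0.02],[0,0,0]],"spin":[0,0,0,0,0],"jaw":[-1,-1,-1,-1,-1]}' | sed -n 2p
python3 go.py .680 -.0183 .03
```

```text
scene 1113 ((0.6800122261047363, -0.0171588733792305), (0.13026930391788483, 0.0607776902616024), 86.63238525390625)
top 1479 ((0.6803058385848999, -0.019179321825504303), (0.13052210211753845, 0.05783801153302193), 87.24928283691406)
tcp_pos: [0.6183, 0.0338, 0.148]
tcp_pos: [0.6763, -0.0169, 0.1065]
t 34.70 tcp [ 0.6763 -0.0169  0.1065] phi 87.24 tilt 0.24 open 0.0852 F [-0.   0.1  0.2]
delta tool mm [-1.3  4.1 76.5]
```

```bash

python3 -m inch '{"linear":[[-0.0013,0.0036,0.01],[0,0,0.02],[0,0,0.015],[0,0,0],[0,0,0]],"spin":[0,0,0,0,0],"jaw":[-1,-1,-1,-1,-1]}' | sed -n 2,4p
python3 -m inch '{"linear":[[0,0,0.01],[0,0,0.01],[0,0,0.01],[0,0,0],[0,0,0]],"spin":[0,0,0,0,0],"jaw":[-1,-1,-1,-1,-1]}' | sed -n 2,4p
python3 go.py .6802 -.0182 .03
```

```text
tcp_pos: [0.6818, -0.0192, 0.0649]
tool_rot: [0.724, 0.69, 0.0, 0.0]
force: [0.6, 0.3, 0.2]
tcp_pos: [0.6817, -0.0192, 0.0347]
tool_rot: [0.724, 0.69, 0.0, 0.0]
force: [0.6, 0.4, 0.7]
t 35.95 tcp [ 0.6817 -0.0192  0.0347] phi 87.19 tilt 0.01 open 0.0851 F [0.6 0.4 0.7]
delta tool mm [ 0.9 -1.6  4.7]
```

```bash

python3 -m inch '{"linear":[[0.001,-0.0015,0.003],[0,0,0],[0,0,0],[0,0,0],[0,0,0]],"spin":[0,0,0,0,0],"jaw":[-0.8,-0.6,-0.5,-0.4,-0.35]}' | sed -n 2,6p
python3 -m inch '{"linear":[[0,0,0],[0,0,0],[0,0,0],[0,0,0],[0,0,0]],"spin":[0,0,0,0,0],"jaw":[-0.3,1,1,1,1]}' | sed -n 2,6p
python3 go.py .6802 -.0182 .03
python3 -m inch '{"linear":[[0,0,-0.004],[0,0,-0.016],[0,0,-0.04],[0,0,-0.04],[0,0,-0.03]],"spin":[0,0,0,0,0],"jaw":[1,1,1,1,1]}' | sed -n 2,6p
python3 -m inch '{"linear":[[0,0,-0.01],[0,0,0]],"spin":[0,0],"jaw":[1,1]}' | sed -n 2,6p
python3 go.py .42 -.283 .14
```

```text
tcp_pos: [0.68, -0.0181, 0.0317]
tool_rot: [0.724, 0.69, -0.0, -0.0]
force: [-4.0, -0.9, 4.2]
opening: 0.0575
grip_force: 12.0
tcp_pos: [0.6802, -0.0181, 0.032]
tool_rot: [0.724, 0.69, 0.0, 0.0]
force: [-2.6, 1.1, 6.2]
opening: 0.0571
grip_force: 65.7
t 37.20 tcp [ 0.6802 -0.0181  0.032 ] phi 87.19 tilt 0.01 open 0.0571 F [-2.6  1.1  6.2]
delta tool mm [-0.1 -0.   2. ]
tcp_pos: [0.6804, -0.0181, 0.1645]
tool_rot: [0.724, 0.69, 0.001, 0.001]
force: [0.1, -0.3, -3.5]
opening: 0.0571
grip_force: 65.4
tcp_pos: [0.6802, -0.0181, 0.1716]
tool_rot: [0.724, 0.69, 0.0, 0.0]
force: [1.2, 0.5, -4.0]
opening: 0.0574
grip_force: 65.6
t 38.08 tcp [ 0.6802 -0.0181  0.1716] phi 87.19 tilt 0.02 open 0.0574 F [ 1.2  0.5 -4. ]
delta tool mm [-277.3 -246.9   31.5]
```

```bash

python3 -m inch '{"linear":[[-0.02,-0.018,0],[-0.036,-0.032,0],[-0.042,-0.037,0],[-0.042,-0.037,0],[-0.042,-0.037,0]],"spin":[0,0,0,0,0],"jaw":[1,1,1,1,1]}' | sed -n 2p
python3 -m inch '{"linear":[[-0.042,-0.037,0],[-0.033,-0.03,0],[-0.02,-0.018,0],[0,0,0.01],[0,0,0]],"spin":[0,0,0,0,0],"jaw":[1,1,1,1,1]}' | sed -n 2p
python3 go.py .42 -.283 .012;  python3 - <<'E'
from h import *
P=cloud(shot('scene'));x,y,z=P.transpose(2,0,1)
im=shot('scene','s9.png')
a=cv2.imread('pics/s9.png')[90:290,80:400];cv2.imwrite('pics/c9.png',cv2.resize(a,None,fx=2.4,fy=2.4))
E
```

```text
tcp_pos: [0.5085, -0.1928, 0.1697]
tcp_pos: [0.4205, -0.2821, 0.1595]
t 39.33 tcp [ 0.4205 -0.2821  0.1595] phi 87.18 tilt 0.16 open 0.0573 F [-0.1 -0.3 -3.7]
delta tool mm [-1.200e+00 -1.000e-01  1.475e+02]
```

View pics/c9.png

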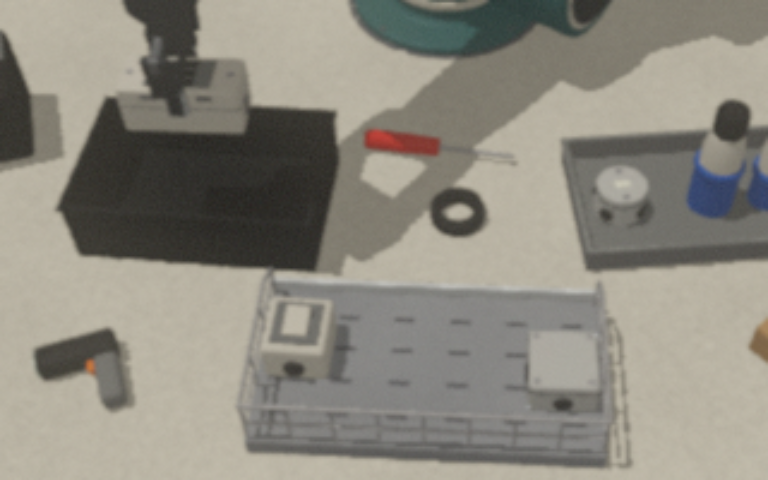

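The enclosure is held level over the tote (185,95). The round box (622,190) and the plugs (722,160) are in the tray, and the shelf stock is untouched. Lowering into the tote.

```bash

python3 -m inch '{"linear":[[0,0,0.02],[0,0,0.03],[0,0,0.03],[0,0,0.03],[0,0,0.01]],"spin":[0,0,0,0,0],"jaw":[1,1,1,1,1]}' | sed -n 2,4p
python3 -m inch '{"linear":[[0,0,0.01],[0,0,0.006],[0,0,0.003],[0,0,0]],"spin":[0,0,0,0],"jaw":[1,1,1,1]}' | sed -n 2,4p
python3 go.py .42 -.283 .012
```

```text
tcp_pos: [0.42, -0.2816, 0.0387]
tool_rot: [0.724, 0.69, -0.0, -0.002]
force: [-0.0, -0.7, -3.5]
tcp_pos: [0.421, -0.2829, 0.0228]
tool_rot: [0.724, 0.69, 0.0, 0.0]
force: [0.2, -0.1, -3.6]
t 40.55 tcp [ 0.421  -0.2829  0.0228] phi 87.19 tilt 0.02 open 0.0575 F [ 0.2 -0.1 -3.6]
delta tool mm [-0.2 -1.  10.8]
```

```bash

python3 -m inch '{"linear":[[0,0,0.005],[0,0,0.003],[0,0,0.002],[0,0,0]],"spin":[0,0,0,0],"jaw":[1,1,1,1]}' | sed -n 2,4p
python3 -m inch '{"linear":[[0,0,0.001],[0,0,0]],"spin":[0,0],"jaw":[1,1]}' | sed -n 2,4p
python3 -m inch '{"linear":[[0,0,0.001],[0,0,0]],"spin":[0,0],"jaw":[1,1]}' | sed -n 2,4p
```

```text
tcp_pos: [0.4208, -0.2827, 0.0123]
tool_rot: [0.724, 0.69, -0.0, -0.0]
force: [-0.1, -0.0, -3.1]
tcp_pos: [0.4209, -0.2827, 0.0115]
tool_rot: [0.724, 0.69, 0.0, 0.0]
force: [0.4, 0.2, -4.3]
tcp_pos: [0.421, -0.2828, 0.0109]
tool_rot: [0.724, 0.69, 0.0, 0.0]
force: [-3.0, 1.6, 3.5]
```

```bash

python3 -m inch '{"linear":[[0,0,0],[0,0,0],[0,0,0],[0,0,0],[0,0,0]],"spin":[0,0,0,0,0],"jaw":[-0.4,-0.45,-0.6,-1,-1]}' | sed -n 2,6p
python3 -m inch '{"linear":[[0,0,-0.01],[0,0,-0.03],[0,0,-0.05],[0,0,-0.06],[0,0,-0.01]],"spin":[0,0,0,0,0],"jaw":[-1,-1,-1,-1,-1]}' | sed -n 2,6p
python3 go.py .4237 .207 .15
python3 - <<'E'
from h import *
for n in('scene','top'):
    P=cloud(shot(n));x,y,z=P.transpose(2,0,1)
    for nm,m in(('box',(z>.042)&(z<.052)&(abs(x-.424)<.05)&(abs(y-.207)<.05)),('enc',(z>.058)&(z<.07)&(abs(x-.42)<.06)&(abs(y+.283)<.08)),('pl',(z>.12)&(z<.145)&(abs(x-.41)<.04)&(abs(y-.386)<.03)),('co',(z>.13)&(z<.16)&(abs(x-.415)<.04)&(abs(y-.317)<.03))):
        k,l,st,c=cv2.connectedComponentsWithStats(m.astype(np.uint8))
        if k<2: continue
        i=1+np.argmax(st[1:,4])
        print(n,nm,st[i,4],cv2.minAreaRect(P[l==i][:,:2].astype(np.float32)),np.median(z[l==i]))
E
```

```text
tcp_pos: [0.4209, -0.2827, 0.0105]
tool_rot: [0.724, 0.69, 0.0, 0.0]
force: [0.2, 0.1, -0.5]
opening: 0.0851
grip_force: 0.0
tcp_pos: [0.422, -0.2835, 0.1758]
tool_rot: [0.724, 0.69, 0.001, 0.003]
force: [0.1, 0.1, 0.2]
opening: 0.0855
grip_force: 0.0
t 42.80 tcp [ 0.422  -0.2835  0.1758] phi 87.19 tilt 0.39 open 0.0855 F [0.1 0.1 0.2]
delta tool mm [490.1 -22.4  23.8]
scene box 249 ((0.42471399903297424, 0.20679537951946259), (0.0580609068274498, 0.05609679967164993), 2.2997212409973145) 0.04485711494600517
scene enc 700 ((0.4235144257545471, -0.2801946997642517), (0.1290278434753418, 0.06212865933775902), 86.20523834228516) 0.06276179778529037
scene pl 127 ((0.40961119532585144, 0.38514167070388794), (0.03252717852592468, 0.02954363264143467), 5.7654266357421875) 0.1347972349803817
scene co 194 ((0.4165959358215332, 0.31707605719566345), (0.03744982182979584, 0.035211991518735886), 33.740509033203125) 0.15071419560699828
top box 565 ((0.42558255791664124, 0.20476385951042175), (0.05977761000394821, 0.057357337325811386), 83.78993225097656) 0.046049267710522576
top enc 1495 ((0.4228276014328003, -0.2843661308288574), (0.13145875930786133, 0.05971324443817139), 87.42977142333984) 0.06440791890383232
top pl 223 ((0.4089106321334839, 0.3827142119407654), (0.0310377050191164, 0.030675865709781647), 2.2494945526123047) 0.13733292930499577
top co 318 ((0.41540226340293884, 0.3146302103996277), (0.03606998920440674, 0.036642733961343765), 86.21571350097656) 0.15370664965242653
```

```bash

python3 -m inch '{"linear":[[0.04,-0.002,0],[0.056,-0.003,0],[0.056,-0.003,0],[0.056,-0.003,0],[0.056,-0.003,0]],"spin":[0,0,0,0,0],"jaw":[-1,-1,-1,-1,-1]}' | sed -n 2p
python3 -m inch '{"linear":[[0.056,-0.003,0],[0.056,-0.003,0],[0.056,-0.003,0],[0.055,0,0],[0,0,0]],"spin":[0,0,0,0,0],"jaw":[-1,-1,-1,-1,-1]}' | sed -n 2p
python3 go.py .4237 .207 0
```

```text
tcp_pos: [0.419, -0.0167, 0.169]
tcp_pos: [0.4207, 0.2074, 0.1686]
t 44.15 tcp [0.4207 0.2074 0.1686] phi 87.44 tilt 0.18 open 0.0855 F [-0.2 -0.3 -0.6]
delta tool mm [-1.000e-01  3.500e+00  1.685e+02]
```

```bash

python3 -m inch '{"linear":[[0,0.0035,0.02],[0,0,0.035],[0,0,0.035],[0,0,0.03],[0,0,0.015]],"spin":[0,0,0,0,0],"jaw":[-1,-1,-1,-1,-1]}' | sed -n 2p
python3 -m inch '{"linear":[[0,0,0.01],[0,0,0.01],[0,0,0],[0,0,0]],"spin":[0,0,0,0],"jaw":[-1,-1,-1,-1]}' | sed -n 2,4p
python3 go.py .4237 .207 0
```

```text
tcp_pos: [0.4243, 0.2029, 0.0325]
tcp_pos: [0.4255, 0.2048, 0.0161]
tool_rot: [0.724, 0.69, 0.0, 0.0]
force: [-0.3, 0.2, -0.5]
t 45.27 tcp [0.4255 0.2048 0.0161] phi 87.20 tilt 0.04 open 0.0858 F [-0.3  0.2 -0.5]
delta tool mm [ 2.1 -2.  16.1]
```

```bash

python3 -m inch '{"linear":[[0.002,-0.002,0.006],[0,0,0.006],[0,0,0.003],[0,0,0],[0,0,0]],"spin":[0,0,0,0,0],"jaw":[-1,-1,-0.8,-0.6,-0.5]}' | sed -n 2,6p
python3 go.py .4237 .207 0
python3 -m inch '{"linear":[[0,0,0],[0,0,0],[0,0,0],[0,0,0],[0,0,0]],"spin":[0,0,0,0,0],"jaw":[-0.45,-0.4,1,1,1]}' | sed -n 2,6p
python3 go.py .4237 .207 0
```

```text
tcp_pos: [0.4234, 0.2068, 0.0006]
tool_rot: [0.724, 0.69, 0.0, 0.0]
force: [1.5, -0.4, 0.2]
opening: 0.064
grip_force: 0.0
t 45.90 tcp [0.4234 0.2068 0.0006] phi 87.20 tilt 0.01 open 0.0640 F [ 1.5 -0.4  0.2]
delta tool mm [0.3 0.3 0.6]
tcp_pos: [0.4236, 0.2069, 0.0012]
tool_rot: [0.724, 0.69, 0.0, 0.0]
force: [-2.3, -1.7, 8.3]
opening: 0.0584
grip_force: 64.3
t 46.52 tcp [0.4236 0.2069 0.0012] phi 87.19 tilt 0.04 open 0.0584 F [-2.3 -1.7  8.3]
delta tool mm [0.2 0.  1.2]
```

```bash

python3 -m inch '{"linear":[[0,0,-0.004],[0,0,-0.02],[0,0,-0.045],[0,0,-0.05],[0,0,-0.03]],"spin":[0,0,0,0,0],"jaw":[1,1,1,1,1]}' | sed -n 2p
python3 -m inch '{"linear":[[0,0,0],[-0.02,0.024,0],[-0.033,0.04,0],[-0.036,0.045,0],[-0.036,0.045,0]],"spin":[0,0,0,0,0],"jaw":[1,1,1,1,1]}' | sed -n 2p
python3 -m inch '{"linear":[[-0.036,0.045,0],[-0.032,0.04,0],[-0.016,0.02,0],[0,0,0]],"spin":[0,0,0,0],"jaw":[1,1,1,1]}' | sed -n 2p
python3 go.py .6801 -.0182 .0232
```

```text
tcp_pos: [0.4237, 0.2069, 0.1522]
tcp_pos: [0.5718, 0.0729, 0.1482]
tcp_pos: [0.6721, -0.016, 0.1472]
t 48.27 tcp [ 0.6721 -0.016   0.1472] phi 87.10 tilt 0.16 open 0.0586 F [-0.4 -0.6 -0.8]
delta tool mm [ -1.8   8.5 124. ]
```

```bash

python3 -m inch '{"linear":[[-0.0015,0.008,0.02],[0,0,0.03],[0,0,0.03],[0,0,0.02],[0,0,0]],"spin":[0,0,0,0,0],"jaw":[1,1,1,1,1]}' | sed -n 2p
python3 -m inch '{"linear":[[0,0,0.01],[0,0,0.005],[0,0,0],[0,0,0]],"spin":[0,0,0,0],"jaw":[1,1,1,1]}' | sed -n 2,4p
python3 go.py .6801 -.0182 .0232
```

```text
tcp_pos: [0.6787, -0.0161, 0.0474]
tcp_pos: [0.6799, -0.0166, 0.035]
tool_rot: [0.724, 0.69, 0.0, 0.0]
force: [-0.7, -0.4, -0.3]
t 49.40 tcp [ 0.6799 -0.0166  0.035 ] phi 87.19 tilt 0.03 open 0.0581 F [-0.7 -0.4 -0.3]
delta tool mm [-1.6  0.2 11.8]
```

```bash

python3 -m inch '{"linear":[[-0.0016,0,0.005],[0,0,0.003],[0,0,0.002],[0,0,0]],"spin":[0,0,0,0],"jaw":[1,1,1,1]}' | sed -n 2,4p
python3 -m inch '{"linear":[[0,0,0.001],[0,0,0]],"spin":[0,0],"jaw":[1,1]}' | sed -n 2,4p
python3 -m inch '{"linear":[[0,0,0.001],[0,0,0]],"spin":[0,0],"jaw":[1,1]}' | sed -n 2,4p
```

```text
tcp_pos: [0.6795, -0.0182, 0.0243]
tool_rot: [0.724, 0.69, -0.0, -0.0]
force: [-0.4, -0.3, 0.5]
tcp_pos: [0.6796, -0.0182, 0.0235]
tool_rot: [0.724, 0.69, -0.0, -0.0]
force: [0.4, -0.7, -1.6]
tcp_pos: [0.6796, -0.0182, 0.0225]
tool_rot: [0.724, 0.69, -0.0, -0.0]
force: [-0.4, -0.4, 0.1]
```

```bash

python3 -m inch '{"linear":[[0,0,0.0007],[0,0,0]],"spin":[0,0],"jaw":[1,1]}' | sed -n 2,4p
python3 -m inch '{"linear":[[0,0,0.0007],[0,0,0]],"spin":[0,0],"jaw":[1,1]}' | sed -n 2,4p
```

```text
tcp_pos: [0.6797, -0.0182, 0.0222]
tool_rot: [0.724, 0.69, 0.0, 0.0]
force: [-3.3, 0.5, 4.7]
tcp_pos: [0.6797, -0.0182, 0.0222]
tool_rot: [0.724, 0.69, 0.0, 0.0]
force: [-6.3, -0.5, 11.5]
```

```bash

python3 -m inch '{"linear":[[0,0,-0.0005],[0,0,0],[0,0,0],[0,0,0],[0,0,0]],"spin":[0,0,0,0,0],"jaw":[-0.4,-0.45,-0.6,-1,-1]}' | sed -n 2,6p
python3 -m inch '{"linear":[[0,0,-0.01],[0,0,-0.04],[0,0,-0.06],[0,0,-0.06],[0,0,-0.05]],"spin":[0,0,0,0,0],"jaw":[-1,-1,-1,-0.3,-0.3]}' | sed -n 2,6p
python3 go.py .4152 .3177 .24; python3 - <<'E'
from h import *
shot('scene','s10.png')
a=cv2.imread('pics/s10.png')[120:300,160:440];cv2.imwrite('pics/c10.png',cv2.resize(a,None,fx=2.4,fy=2.4))
E
```

```text
tcp_pos: [0.6796, -0.0182, 0.0215]
tool_rot: [0.724, 0.69, -0.0, -0.0]
force: [-0.5, -0.3, 0.4]
opening: 0.0856
grip_force: 0.0
tcp_pos: [0.6795, -0.0182, 0.2453]
tool_rot: [0.724, 0.69, 0.001, 0.001]
force: [0.1, -0.8, -0.7]
opening: 0.0558
grip_force: 0.0
t 52.15 tcp [ 0.6795 -0.0182  0.2453] phi 87.19 tilt 0.13 open 0.0558 F [ 0.1 -0.8 -0.7]
delta tool mm [ 322.5 -280.5    4.7]
```

View pics/c10.png

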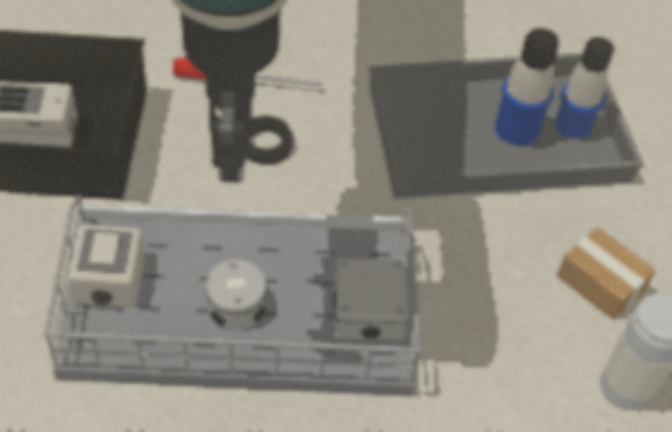

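The round box lies flat on the shelf at (237,290). The enclosure is in the tote (35,105), window up, and the plugs stand in the tray at (525,90) and (582,90). Next, return the larger plug.

```bash

python3 -m inch '{"linear":[[0.03,-0.026,0],[0.043,-0.037,0],[0.043,-0.037,0],[0.043,-0.037,0],[0.043,-0.037,0]],"spin":[0,0,0,0,0],"jaw":[-0.3,-0.3,-0.3,-0.3,-0.3]}' | sed -n 2p
python3 -m inch '{"linear":[[0.043,-0.037,0],[0.043,-0.037,0],[0.035,-0.03,0],[0,0,0],[0,0,0]],"spin":[0,0,0,0,0],"jaw":[-0.3,-0.3,-0.3,-0.3,-0.3]}' | sed -n 2p
python3 go.py .4152 .3177 .1107
```

```text
tcp_pos: [0.5144, 0.1932, 0.2422]
tcp_pos: [0.4179, 0.3178, 0.2419]
t 53.45 tcp [0.4179 0.3178 0.2419] phi 87.22 tilt 0.03 open 0.0557 F [-0.3 -0.3 -0.8]
delta tool mm [ -0.3  -2.8 131.2]
```

```bash

python3 -m inch '{"linear":[[0,-0.002,0.02],[0,0,0.03],[0,0,0.03],[0,0,0.015],[0,0,0]],"spin":[0,0,0,0,0],"jaw":[-0.3,-0.3,-0.3,-0.3,-0.3]}' | sed -n 2,4p
python3 go.py .4152 .3177 .1107
```

```text
tcp_pos: [0.4156, 0.3175, 0.1454]
tool_rot: [0.724, 0.689, -0.001, -0.0]
force: [0.4, -0.2, 0.6]
t 54.08 tcp [0.4156 0.3175 0.1454] phi 87.15 tilt 0.11 open 0.0558 F [ 0.4 -0.2  0.6]
delta tool mm [ 0.3 -0.4 34.7]
```

```bash

python3 -m inch '{"linear":[[0,0,0.012],[0,0,0.012],[0,0,0.008],[0,0,0],[0,0,0]],"spin":[0,0,0,0,0],"jaw":[-0.3,-0.3,-0.3,-0.3,-0.3]}' | sed -n 2,4p
python3 go.py .4152 .3177 .1107
```

```text
tcp_pos: [0.4159, 0.3183, 0.1149]
tool_rot: [0.724, 0.69, 0.0, 0.0]
force: [-0.7, -0.2, 0.8]
t 54.70 tcp [0.4159 0.3183 0.1149] phi 87.20 tilt 0.02 open 0.0556 F [-0.7 -0.2  0.8]
delta tool mm [-0.6 -0.7  4.2]
```

```bash

python3 -m inch '{"linear":[[-0.0006,-0.0007,0.003],[0,0,0.001],[0,0,0],[0,0,0],[0,0,0]],"spin":[0,0,0,0,0],"jaw":[-0.2,0,0.05,0.1,0.15]}' | sed -n 2,6p
python3 -m inch '{"linear":[[0,0,0],[0,0,0],[0,0,0],[0,0,0]],"spin":[0,0,0,0],"jaw":[0.3,1,1,1]}' | sed -n 2,6p
python3 go.py .4152 .3177 .1107
python3 -m inch '{"linear":[[0,0,-0.004],[0,0,-0.016],[0,0,-0.035],[0,0,-0.04],[0,0,-0.035]],"spin":[0,0,0,0,0],"jaw":[1,1,1,1,1]}' | sed -n 2,6p
python3 -m inch '{"linear":[[0,0,-0.005],[0,0,0]],"spin":[0,0],"jaw":[1,1]}' | sed -n 2,6p
python3 go.py .6096 -.0464 .1317
```

```text
tcp_pos: [0.4151, 0.3176, 0.1107]
tool_rot: [0.724, 0.69, 0.0, -0.0]
force: [-0.4, 0.3, 0.3]
opening: 0.0366
grip_force: 0.3
tcp_pos: [0.4151, 0.3177, 0.111]
tool_rot: [0.724, 0.69, 0.0, -0.0]
force: [-2.7, 0.1, 6.1]
opening: 0.0345
grip_force: 60.3
t 55.83 tcp [0.4151 0.3177 0.111 ] phi 87.19 tilt 0.03 open 0.0345 F [-2.7  0.1  6.1]
delta tool mm [0.  0.1 0.3]
tcp_pos: [0.4151, 0.3175, 0.2431]
tool_rot: [0.724, 0.69, 0.001, 0.0]
force: [0.3, 0.2, -2.1]
opening: 0.0343
grip_force: 60.1
tcp_pos: [0.415, 0.3175, 0.2451]
tool_rot: [0.724, 0.69, -0.0, -0.0]
force: [-0.5, -0.4, -3.1]
opening: 0.0344
grip_force: 60.3
t 56.70 tcp [0.415  0.3175 0.2451] phi 87.19 tilt 0.02 open 0.0344 F [-0.5 -0.4 -3.1]
delta tool mm [-353.8  212.2  113.5]
```

```bash

python3 -m inch '{"linear":[[-0.025,0.015,0],[-0.04,0.024,0],[-0.045,0.027,0],[-0.045,0.027,0],[-0.045,0.027,0]],"spin":[0,0,0,0,0],"jaw":[1,1,1,1,1]}' | sed -n 2p
python3 -m inch '{"linear":[[-0.045,0.027,0],[-0.045,0.027,0],[-0.038,0.023,0],[-0.025,0.015,0],[0,0,0]],"spin":[0,0,0,0,0],"jaw":[1,1,1,1,1]}' | sed -n 2p
python3 -m inch '{"linear":[[0,0,0.02],[0,0,0.03],[0,0,0.02],[0,0,0],[0,0,0]],"spin":[0,0,0,0,0],"jaw":[1,1,1,1,1]}' | sed -n 2,4p
python3 go.py .6096 -.0464 .133
```

```text
tcp_pos: [0.5252, 0.1102, 0.2439]
tcp_pos: [0.6095, -0.047, 0.2431]
tcp_pos: [0.6098, -0.0451, 0.1765]
tool_rot: [0.724, 0.69, 0.0, 0.0]
force: [-0.9, 0.1, -2.0]
t 58.58 tcp [ 0.6098 -0.0451  0.1765] phi 87.21 tilt 0.06 open 0.0345 F [-0.9  0.1 -2. ]
delta tool mm [-1.3 -0.1 43.5]
```

```bash

python3 -m inch '{"linear":[[-0.0013,0,0.012],[0,0,0.014],[0,0,0.01],[0,0,0.004],[0,0,0]],"spin":[0,0,0,0,0],"jaw":[1,1,1,1,1]}' | sed -n 2,4p
python3 go.py .6096 -.0464 .132
```

```text
tcp_pos: [0.6094, -0.0467, 0.1354]
tool_rot: [0.724, 0.69, -0.0, -0.0]
force: [-0.4, 0.8, -2.0]
t 59.20 tcp [ 0.6094 -0.0467  0.1354] phi 87.19 tilt 0.02 open 0.0342 F [-0.4  0.8 -2. ]
delta tool mm [0.3 0.2 3.4]
```

```bash

python3 -m inch '{"linear":[[0.0003,0.0002,0.0015],[0,0,0.001],[0,0,0]],"spin":[0,0,0],"jaw":[1,1,1]}' | sed -n 2,4p
python3 -m inch '{"linear":[[0,0,0.001],[0,0,0]],"spin":[0,0],"jaw":[1,1]}' | sed -n 2,4p
```

```text
tcp_pos: [0.6097, -0.0464, 0.1332]
tool_rot: [0.724, 0.69, 0.0, 0.0]
force: [-0.1, 0.4, -2.5]
tcp_pos: [0.6097, -0.0464, 0.1321]
tool_rot: [0.724, 0.69, 0.0, 0.0]
force: [0.3, 0.1, -2.1]
```

```bash

python3 -m inch '{"linear":[[0,0,0.0006],[0,0,0]],"spin":[0,0],"jaw":[1,1]}' | sed -n 2,4p
```

```text
tcp_pos: [0.6098, -0.0464, 0.132]
tool_rot: [0.724, 0.69, 0.0, 0.0]
force: [-2.7, -0.2, 3.4]
```

```bash

python3 -m inch '{"linear":[[0,0,0],[0,0,0],[0,0,0],[0,0,0],[0,0,0]],"spin":[0,0,0,0,0],"jaw":[0.1,0.05,0,-0.1,-0.2]}' | sed -n 2,6p
python3 -m inch '{"linear":[[0,0,-0.01],[0,0,-0.02],[0,0,-0.04],[0,0,-0.03],[0,0,0]],"spin":[0,0,0,0,0],"jaw":[-0.2,-0.2,-0.2,-0.2,-0.2]}' | sed -n 2,6p
python3 -m inch '{"linear":[[0.04,-0.018,0],[0.052,-0.025,0],[0.052,-0.025,0],[0.052,-0.025,0],[0.052,-0.025,0]],"spin":[0,0,0,0,0],"jaw":[-0.2,-0.2,-0.2,-0.2,-0.2]}' | sed -n 2p
python3 go.py .4096 .3859 .2
```

```text
tcp_pos: [0.6097, -0.0464, 0.1315]
tool_rot: [0.724, 0.69, 0.0, 0.0]
force: [0.0, 1.2, 0.8]
opening: 0.051
grip_force: 0.0
tcp_pos: [0.6106, -0.0465, 0.2359]
tool_rot: [0.724, 0.69, 0.002, 0.002]
force: [-0.5, 0.1, -0.2]
opening: 0.0514
grip_force: 0.0
tcp_pos: [0.5028, 0.2086, 0.2318]
t 61.95 tcp [0.5028 0.2086 0.2318] phi 87.18 tilt 0.02 open 0.0513 F [1.  0.1 0.1]
delta tool mm [ 172.5 -101.9   31.8]
```

```bash

python3 -m inch '{"linear":[[0.05,-0.03,0],[0.05,-0.03,0],[0.045,-0.027,0],[0.028,-0.016,0],[0,0,0]],"spin":[0,0,0,0,0],"jaw":[-0.2,-0.2,-0.2,-0.2,-0.2]}' | sed -n 2p
python3 -m inch '{"linear":[[0,0,0.02],[0,0,0.03],[0,0,0.03],[0,0,0.01],[0,0,0]],"spin":[0,0,0,0,0],"jaw":[-0.2,-0.2,-0.2,-0.2,-0.2]}' | sed -n 2,4p
python3 go.py .4096 .3859 .0957
```

```text
tcp_pos: [0.4083, 0.3864, 0.2315]
tcp_pos: [0.4097, 0.3842, 0.141]
tool_rot: [0.724, 0.689, -0.0, 0.0]
force: [-0.9, -0.9, -0.3]
t 63.20 tcp [0.4097 0.3842 0.141 ] phi 87.15 tilt 0.06 open 0.0513 F [-0.9 -0.9 -0.3]
delta tool mm [ 1.7 -0.2 45.3]
```

```bash

python3 -m inch '{"linear":[[0.001,0,0.015],[0,0,0.015],[0,0,0.01],[0,0,0.002],[0,0,0]],"spin":[0,0,0,0,0],"jaw":[-0.2,-0.2,-0.2,-0.2,-0.2]}' | sed -n 2,4p
python3 go.py .4096 .3859 .0957
```

```text
tcp_pos: [0.4097, 0.386, 0.0996]
tool_rot: [0.724, 0.69, 0.0, 0.0]
force: [0.7, 0.0, 0.1]
t 63.83 tcp [0.4097 0.386  0.0996] phi 87.19 tilt 0.01 open 0.0516 F [0.7 0.  0.1]
delta tool mm [-0.1 -0.1  3.9]
```

```bash

python3 -m inch '{"linear":[[0,0,0.003],[0,0,0.001],[0,0,0],[0,0,0],[0,0,0]],"spin":[0,0,0,0,0],"jaw":[-0.1,0,0.15,0.2,0.25]}' | sed -n 2,6p
python3 -m inch '{"linear":[[0,0,0],[0,0,0],[0,0,0],[0,0,0],[0,0,0]],"spin":[0,0,0,0,0],"jaw":[0.3,0.4,1,1,1]}' | sed -n 2,6p
python3 go.py .4096 .3859 .0957
python3 -m inch '{"linear":[[0,0,-0.004],[0,0,-0.016],[0,0,-0.035],[0,0,-0.04],[0,0,-0.035]],"spin":[0,0,0,0,0],"jaw":[1,1,1,1,1]}' | sed -n 2,6p
python3 -m inch '{"linear":[[0,0,-0.005],[0,0,0]],"spin":[0,0],"jaw":[1,1]}' | sed -n 2,6p
python3 go.py .6108 .0205 .1167
```

```text
tcp_pos: [0.4096, 0.3859, 0.0956]
tool_rot: [0.724, 0.69, 0.0, -0.0]
force: [-0.5, 0.0, 0.5]
opening: 0.0315
grip_force: 0.2
tcp_pos: [0.4096, 0.3861, 0.0958]
tool_rot: [0.724, 0.69, 0.0, -0.0]
force: [-2.5, 0.5, 5.9]
opening: 0.0279
grip_force: 59.4
t 65.08 tcp [0.4096 0.3861 0.0958] phi 87.20 tilt 0.02 open 0.0279 F [-2.5  0.5  5.9]
delta tool mm [-0.2  0.   0.1]
tcp_pos: [0.4097, 0.3859, 0.2281]
tool_rot: [0.724, 0.69, 0.001, 0.0]
force: [1.2, -0.2, -1.2]
opening: 0.0286
grip_force: 59.3
tcp_pos: [0.4096, 0.3858, 0.2304]
tool_rot: [0.724, 0.69, 0.0, 0.0]
force: [-1.3, 0.1, -2.2]
opening: 0.0284
grip_force: 59.4
t 65.95 tcp [0.4096 0.3858 0.2304] phi 87.19 tilt 0.00 open 0.0284 F [-1.3  0.1 -2.2]
delta tool mm [-355.   218.9  113.7]
```

```bash

python3 -m inch '{"linear":[[-0.025,0.015,0],[-0.04,0.025,0],[-0.045,0.028,0],[-0.045,0.028,0],[-0.045,0.028,0]],"spin":[0,0,0,0,0],"jaw":[1,1,1,1,1]}' | sed -n 2p
python3 -m inch '{"linear":[[-0.045,0.028,0],[-0.045,0.028,0],[-0.039,0.024,0],[-0.025,0.015,0],[0,0,0]],"spin":[0,0,0,0,0],"jaw":[1,1,1,1,1]}' | sed -n 2p
python3 -m inch '{"linear":[[0,0,0.02],[0,0,0.03],[0,0,0.02],[0,0,0],[0,0,0]],"spin":[0,0,0,0,0],"jaw":[1,1,1,1,1]}' | sed -n 2,4p
python3 go.py .6108 .0205 .1168
```

```text
tcp_pos: [0.5238, 0.1784, 0.229]
tcp_pos: [0.6111, 0.02, 0.2284]
tcp_pos: [0.6112, 0.0219, 0.1614]
tool_rot: [0.724, 0.69, 0.0, 0.0]
force: [0.3, 0.2, -0.6]
t 67.83 tcp [0.6112 0.0219 0.1614] phi 87.21 tilt 0.05 open 0.0280 F [ 0.3  0.2 -0.6]
delta tool mm [-1.4 -0.4 44.6]
```

```bash

python3 -m inch '{"linear":[[-0.0013,-0.0004,0.012],[0,0,0.014],[0,0,0.01],[0,0,0.004],[0,0,0]],"spin":[0,0,0,0,0],"jaw":[1,1,1,1,1]}' | sed -n 2,4p
python3 -m inch '{"linear":[[0,0,0.0015],[0,0,0.001],[0,0,0]],"spin":[0,0,0],"jaw":[1,1,1]}' | sed -n 2,4p
python3 go.py .6108 .0205 .1168
```

```text
tcp_pos: [0.6105, 0.0203, 0.1203]
tool_rot: [0.724, 0.69, -0.0, -0.0]
force: [-0.3, -0.2, -1.2]
tcp_pos: [0.6106, 0.0203, 0.1181]
tool_rot: [0.724, 0.69, 0.0, 0.0]
force: [0.1, 0.0, -1.1]
t 68.83 tcp [0.6106 0.0203 0.1181] phi 87.19 tilt 0.01 open 0.0282 F [ 0.1  0.  -1.1]
delta tool mm [0.2 0.2 1.3]
```

```bash

python3 -m inch '{"linear":[[0.0002,0.0002,0.001],[0,0,0]],"spin":[0,0],"jaw":[1,1]}' | sed -n 2,4p
python3 -m inch '{"linear":[[0,0,0.0006],[0,0,0]],"spin":[0,0],"jaw":[1,1]}' | sed -n 2,4p
```

```text
tcp_pos: [0.6107, 0.0205, 0.117]
tool_rot: [0.724, 0.69, -0.0, -0.0]
force: [-1.0, 0.3, -1.3]
tcp_pos: [0.6108, 0.0205, 0.1168]
tool_rot: [0.724, 0.69, 0.0, 0.0]
force: [-1.5, 0.2, 4.0]
```

Contact. Release, retreat clear and check everything.

```bash

python3 -m inch '{"linear":[[0,0,0],[0,0,0],[0,0,0],[0,0,0],[0,0,0]],"spin":[0,0,0,0,0],"jaw":[0.2,0.15,0.1,-0.1,-0.2]}' | sed -n 2,6p
python3 -m inch '{"linear":[[0,0,-0.01],[0,0,-0.02],[0,0,-0.04],[0,0,-0.04],[0,0,-0.02]],"spin":[0,0,0,0,0],"jaw":[-0.2,-0.2,-0.2,-0.2,-0.2]}' | sed -n 2,6p
python3 -m inch '{"linear":[[0.04,-0.02,0],[0.05,-0.028,0],[0.05,-0.028,0],[0.05,-0.028,0],[0.05,-0.028,0]],"spin":[0,0,0,0,0],"jaw":[-0.2,-0.2,-0.2,-0.2,-0.2]}' | sed -n 2p
python3 -m inch '{"linear":[[0.05,-0.03,0],[0.03,-0.015,0],[0,0,0],[0,0,0]],"spin":[0,0,0,0],"jaw":[-0.2,-0.2,-0.2,-0.2]}' | sed -n 2p
python3 - <<'E'
from h import *
C=[]
for n in('scene','top'):
    im=shot(n,n+'9.png');np.save(n+'0.npy',cloud(im));C.append(im['pixels'][...,::-1])
cv2.imwrite('pics/fin.png',np.vstack([cv2.resize(c[70:310,60:460],(600,300)) for c in C]))
E
python3 m.py | grep -E '^(0.145|0.11|0.06|0.075)'
```

```text
tcp_pos: [0.6108, 0.0205, 0.1164]
tool_rot: [0.724, 0.69, -0.0, -0.0]
force: [-0.1, 0.9, 0.3]
opening: 0.0511
grip_force: 0.0
tcp_pos: [0.6113, 0.0205, 0.2502]
tool_rot: [0.724, 0.69, 0.001, 0.001]
force: [0.6, -0.3, 0.0]
opening: 0.0511
grip_force: 0.0
tcp_pos: [0.4895, 0.2681, 0.2466]
tcp_pos: [0.4497, 0.3484, 0.2463]
0.145 0.19 327 z [0.1535 0.175  0.1778] ctr [ 0.6073 -0.0474  0.175 ] [ 0.6103 -0.0479] [0.0367 0.0378] 9.34
0.145 0.19 201 z [0.1514 0.1589 0.1615] ctr [0.6096 0.0199 0.1589] [0.61   0.0193] [0.0301 0.0301] 88.27
0.11 0.14 152 z [0.1126 0.1265 0.1387] ctr [ 0.5946 -0.0409  0.1265] [ 0.6035 -0.0454] [0.0461 0.0328] 71.85
0.11 0.14 95 z [0.111 0.121 0.135] ctr [0.5979 0.019  0.121 ] [0.6038 0.0196] [0.0242 0.036 ] 0.53
0.075 0.095 721 z [0.0818 0.087  0.0898] ctr [ 0.7506 -0.0361  0.087 ] [ 0.6775 -0.0189] [0.3582 0.1731] 87.04
0.075 0.095 598 z [0.0754 0.0781 0.0837] ctr [ 0.6458 -0.1531  0.0781] [ 0.6477 -0.1534] [0.0609 0.0654] 86.13
0.075 0.095 134 z [0.0763 0.0793 0.0898] ctr [0.5975 0.0194 0.0793] [0.6075 0.0193] [0.0486 0.042 ] 85.58
0.075 0.095 83 z [0.0756 0.0
[... 1336 characters left out ...]
0.0801] [0.618  0.0214] [0.0499 0.0373] 87.07
0.075 0.095 332 z [0.0753 0.0776 0.0825] ctr [ 0.6489 -0.1504  0.0776] [ 0.6468 -0.1487] [0.0602 0.0583] 86.58
0.06 0.075 135 z [0.0607 0.0664 0.0733] ctr [ 0.5172 -0.199   0.0664] [ 0.5175 -0.1983] [0.1002 0.0063] 84.89
0.06 0.075 331 z [0.0629 0.0724 0.0748] ctr [ 0.6705 -0.147   0.0724] [ 0.648  -0.1509] [0.0663 0.0719] 85.23
0.06 0.075 69 z [0.0613 0.0676 0.0739] ctr [ 0.6329 -0.045   0.0676] [ 0.627  -0.0459] [0.0503 0.0213] 89.19
0.06 0.075 423 z [0.0628 0.0659 0.0688] ctr [ 0.6829 -0.0172  0.0659] [ 0.6811 -0.0175] [0.058  0.0585] 89.68
0.06 0.075 751 z [0.0642 0.0688 0.0717] ctr [0.6902 0.1185 0.0688] [0.686  0.1189] [0.0705 0.072 ] 87.71
```

View pics/fin.png

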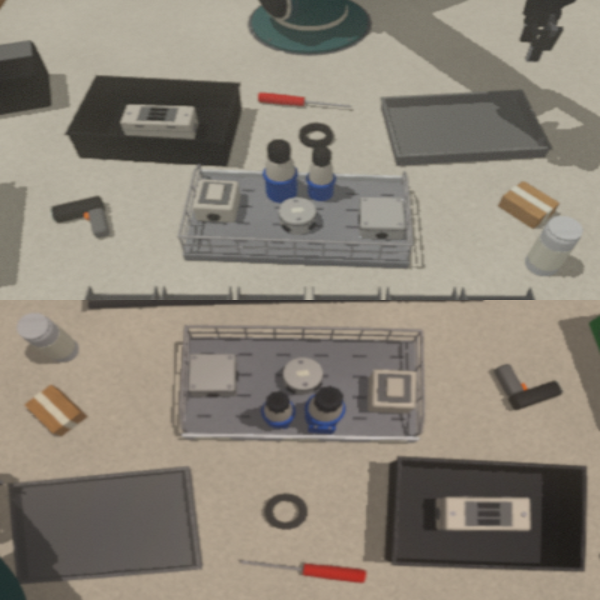

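The final views show both plugs upright at their starting spots (top view (278,408) and (326,408)). The round box lies flat at (303,373), the enclosure is in the tote at (487,513) with its window up, and the tray is empty. Handing in.

```bash
python3 -c "
from cell import env
print(env.close_job())"
```

```text
the job is handed in; nothing more can be done
None
```

The job is done and handed in after about 71 s: the enclosure is in the tote window up, the round box lies flat in its place, and both plugs stand upright within about 1 mm of where they were. The other stock was not moved; my first grip on the small plug closed on air just above it because the reported tool height read about 27 mm low, and I corrected for that.

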